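# Scan a hatch sill's seal groove with a hand probe and hold it in the reader slot

### The job

Check the seal groove of the metal hatch sill for residue: lift the hand probe out of its holder and, keeping it upright, draw the end of its blade slowly (about 3 cm a second) along inside the groove, from the end nearer the robot all the way to the far end. Then gently pass the blade down through the narrow slot in the top of the bench reader until most of the blade is inside but the collar is still clear above the top, and finish while holding it still there for the reading: do not let go and do not let the reader carry it. Leave the small bottle and the strip canister where they stand.

Things in the scene. Friction and masses are not known exactly. Their poses are not given: they have to be found in the camera images.
- probe: upright hand probe, 145 mm tall, about 0.12 kg: a flat steel blade 26 mm wide (x) and 6 mm thick (y), from z = 0 to 64 mm, its lower end rounded with 3 mm radius; a grey collar 40 x 24 mm from z = 64 to 70 mm; a white handle 24 mm (x) by 16 mm (y) from z = 70 to 145 mm. Origin: middle of the blade's lower end; z up along the handle. Grip the handle across its 16 mm. It starts hanging by its collar in the holder, its axes parallel to the holder's
- stand: fixed holder the probe hangs in, 90 x 70 mm foot, 80 mm high; open metal frame whose top plate (top at z = 80 mm) has a loose slot 32 x 11 mm through which the blade hangs. Origin: centre of the underside; the slot is long in x
- sill: fixed aluminium hatch sill, a low bar 160 mm (x) by 50 mm (y), 30 mm high, with a straight seal groove along its length in the middle of its top: 12 mm wide, 132 mm long (x from -66 to +66 mm, so the middle of the blade can go from about x = -53 to +53 mm), 12 mm deep (floor at z = 18 mm, rim at z = 30 mm), both ends closed. Origin: centre of the underside; x along the groove, away from the robot give or take 25 degrees
- reader: fixed bench reader, a white box 110 mm (x) by 90 mm (y), 80 mm high, screen towards the robot. In the centre of its grey top (z = 80 mm) is a slot 28 mm (x) by 8 mm (y) through the 12 mm thick top plate, 2 mm more than the blade each way (1 mm a side); below it the box is hollow down to z = 10 mm. Origin: centre of the underside
- extract_bottle: bystander: small round bottle with a ribbed white cap, 48 mm across, 96 mm tall, origin at the centre of its underside
- strip_canister: bystander: small round canister with a flip cap, 42 x 37 x 92 mm, origin at the centre of its underside
Not all that is in view belongs to the job. Leave any orange look-alike of the probe alone.

How it is judged:
By the outcome, as a careful person would: the job done as asked, in the order asked, and still so for the second after the job is handed in, while the arm keeps its last pose, push and grip.
It also fails if it takes over 67 s, if anything falls off the work surface, if the arm or the gripper's body presses on something with over 40 N, if the wrist force passes 120 N, or if a joint passes its speed limit or range.

### The arm

A 6-joint arm with a two-finger parallel gripper is mounted at the origin on the work surface; the furniture and walls round the work are solid. World frame = base frame: x ahead of the robot, y to its left, z up, the work surface at z = 0. Lengths are in m, angles in degrees, forces in N, time in s.
With the tool pointing down it reaches from about 0.25 to 0.775 m from the base axis. Payload 4 kg.
Tool frame: the origin (TCP) lies at the very end of the fingers, on their centre line; the grasp point (between the pads) lies 19 mm behind it; z points along the fingers, x is the direction in which the jaws open and shut, and the axes are right-handed (so a half turn about z gives the same grasp; the last joint's range is limited). The gripper opens to 85 mm and grips with 20 to 120 N. Pads are 22 mm wide; open, the fingers measure 114 mm over their backs; the gripper's body (76 mm by 85 mm) begins 54 mm behind the grasp point. The pads swing forward as they close: fully open they stand 13 mm farther back than shut.
Start: joints at [-5.907, 4.996, 78.535, -0, 96.463, -5.907], TCP at [0.55, -0, 0.231] pointing down, gripper open.
Joint ranges: [-177.83, 177.83], [-43.37, 116.18], [15.69, 146.23], [-61.86, 241.86], [9.47, 152.12], [-147.06, 147.06]. Speed limits (degrees/s): [159.86, 159.86, 180, 180, 180, 180].

### API

Orientations are given as [roll, pitch, yaw] about the fixed x, y, z axes, in that order (R = Rz(yaw) Ry(pitch) Rx(roll)).
In Python, from plant import r gives the robot as it stands.
- The arm moves only by the tool step_arm, never from a script. Its arguments are lists of equal length, an entry for each row: "translation": the shift along the tool's x, y, z in mm, a list of three; "turn": the turn, a rotation vector about the tool's x, y, z in degrees, a list of three; "jaw": the closure, from -1 (fully open) to 1 (shut). In form: {"translation": [[x, y, z], ...], "turn": [[wx, wy, wz], ...], "jaw": [jaw, ...]}. A call has 1 to 5 rows; each row shifts and turns the commanded pose from where the row before left it, along the tool's axes as they then stand; what a row does not reach is not made up. A row lasts 1/12 s, in which the tool goes at most 41.7 mm and 7.16 degrees, less where a joint would pass 70% of its speed; a pose out of reach is approached as far as the arm can. A call is refused whole if a number of a shift passes 41.7 or a number of a turn 7.16, either way. A call with a gripper value outside its range is refused whole. The fingers move at their own pace and stop on an object; "grip_force" is the grip in N (left out, the last holds). Time passes only in rows, so rows that do not move let the fingers close. It gives the time, the measured TCP pose, the force and the opening at its end, in the units of the state.
- r.read_state(): the state, without advancing time (a new reading comes with each control period).
- r.capture(name): name is "scene" or "side" or "wrist"; returns a dict with "img" (420x560x3 uint8, blue, green, red), "depth" (420x560 float32, m along the optical axis (not along the pixel's ray), 0 where there is no reading), "fx", "fy", "cx", "cy" (pixels), "extrinsics" (4x4, takes a point from world to camera coordinates). Camera axes: x right, y up, looking along -z (the intrinsics and any distortion apply to the point x, -y, -z); pixel columns grow to the right and rows downward; lengths in m; the calibration is good to about 2 mm. A picture is of the moment at which its call begins.
- r.hand_in(): hands the job in, once; it reports no verdict.
Trained networks look in a picture, given as the dict that the camera call returned (one of the last four; its "shot" number tells which), for a name from the list of things; names that differ only in an ending like _2 or _b are one class to them, and where a whole thing is asked for, a point or a joint stands for the part that bears it (a point fixed in the world has none). Each returns a list of dicts, best first, with "score" (0 to 1); they miss things now and then, are a little off and sometimes report something else, mostly with a low value. They report only what shows in the picture. A call takes as long as a camera call. They do not tell look-alikes from the thing itself.
- r.silhouettes(picture, target): "mask" (420x560 bool, what is visible of it) and "box" ([left, top, right, bottom] in pixels, round what is visible of it).
The state is a dict: "clock": time; "joints": joint angles; "joint_vel": joint speeds; "joint_torque": joint torques, N m; "ee_pos": TCP position; "tool_rot": TCP orientation; "ft_force": force on the tool from outside, world axes, zero at the start; "moment": the same for the moment, N m; "width": finger opening in m.
Only numpy, scipy, OpenCV 4.12 (cv2) and the standard library are available. Lean on these libraries where they do the work, as an engineer would, in place of code of your own. Each camera call takes 0.05 s, during which the arm holds its last target.

## Working session

There is one attempt and no reset: what is moved stays moved. The work goes in short steps, Python scripts to look and compute and a tool call to move; the robot and the scene stay as the last step left them, time stands still between calls to the robot, and variables do not carry over. Pictures are saved under pics/ and viewed, and the job is handed in when it is done.

Besides the shell and the picture viewer there is one more tool, called after "Emit:" as name(argument=value, ...), one argument or row to a line, values as JSON. step_arm: Moves the arm, as the interface text tells. Its arguments: {"type":"object","properties":{"translation":{"type":"array"},"turn":{"type":"array"},"jaw":{"type":"array"},"grip_force":{"type":"number"}},"required":["translation","turn","jaw"]}

```bash
mkdir -p pics; ls; python3 - <<'E'
from plant import r
import cv2,numpy as np
print(r.read_state())
for n in ("scene","side","wrist"):
    p=r.capture(n); cv2.imwrite(f"pics/{n}0.png",p["img"]); np.savez(f"{n}0.npz",**{k:v for k,v in p.items()})
    print(n,p["fx"],p["fy"],p["cx"],p["cy"],p["extrinsics"].round(4).tolist(), p.keys())
    for t in ("probe","stand","sill","reader","extract_bottle","strip_canister"):
        print(t,[(round(d["score"],2),d["box"]) for d in r.silhouettes(p,t)])
print(r.read_state()["clock"])
E
```

```text
pics
{'clock': 0.0, 'joints': array([-5.90553637e+00,  5.04269387e+00,  7.86268854e+01,  8.07722722e-04,
        9.64614385e+01, -5.90659850e+00]), 'joint_vel': array([-0.03015676,  0.03561062, -0.02060766,  0.00513985,  0.01577641,
        0.00055454]), 'joint_torque': array([ 4.64244640e-04, -3.51862407e+01, -3.13276148e+01,  2.58579206e-05,
        1.07225846e-02,  9.27783418e-06]), 'ee_pos': array([5.49502585e-01, 6.73266354e-05, 2.30085961e-01]), 'tool_rot': array([-1.79985719e+02,  1.30239544e-01,  1.16834372e-03]), 'ft_force': array([ 0.92954992, -0.65885594, -0.33872197]), 'moment': array([-0.02001491,  0.02934012,  0.02489107]), 'width': 0.08539469492345651}
scene 400.11918100851415 400.11918100851415 284.3273087865154 208.4018210182582 [[0.5719, -0.8202, -0.015, -0.3373], [0.6012, 0.4067, 0.6879, -0.3465], [-0.5581, -0.4024, 0.7257, -0.7473], [0.0, 0.0, 0.0, 1.0]] dict_keys(['img', 'depth', 'fx', 'fy', 'cx', 'cy', 'extrinsics', 'shot'])
probe [(0.66, [193.8, 192.3, 208.4, 238.4]), (0.35, [333.3, 270.9, 390.6, 344.8])]
stand [(0.76, [227.0, 181.9, 273.3, 234.6])]
sill [(0.81
[... 623 characters left out ...]
.9, 223.9])]
reader [(0.73, [261.1, 100.2, 315.9, 158.4])]
extract_bottle [(0.88, [308.8, 289.0, 337.7, 335.9])]
strip_canister [(0.62, [240.7, 313.6, 272.5, 359.8])]
wrist 323.8692155727651 323.8692155727651 278.5323516754506 208.52744236224956 [[1.0, -0.0003, -0.0002, -0.5486], [0.0002, 0.9605, -0.2781, 0.0349], [0.0003, 0.2781, 0.9605, -0.3785], [0.0, 0.0, 0.0, 1.0]] dict_keys(['img', 'depth', 'fx', 'fy', 'cx', 'cy', 'extrinsics', 'shot'])
probe [(0.92, [186.4, 118.2, 247.0, 152.1]), (0.86, [22.3, 43.4, 147.0, 96.8])]
stand [(0.97, [176.2, 94.5, 279.6, 165.0])]
sill [(0.76, [154.3, 234.0, 295.6, 298.3])]
reader []
extract_bottle []
strip_canister [(0.53, [175.8, 93.9, 281.3, 168.2])]
1.05
```

View pics/scene0.png

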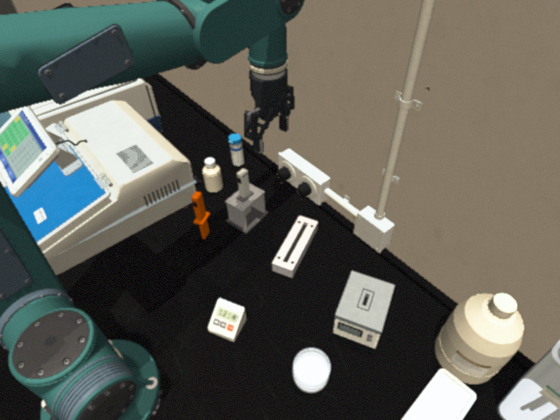

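View pics/side0.png

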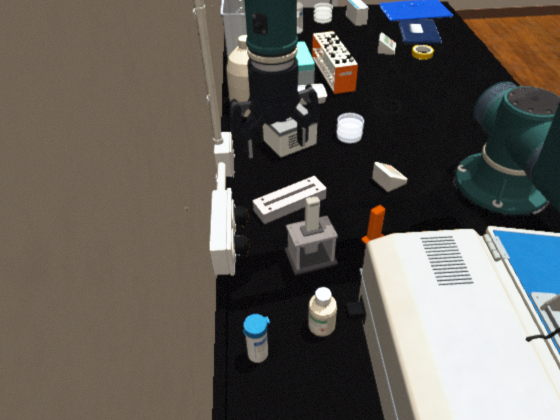

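View pics/wrist0.png

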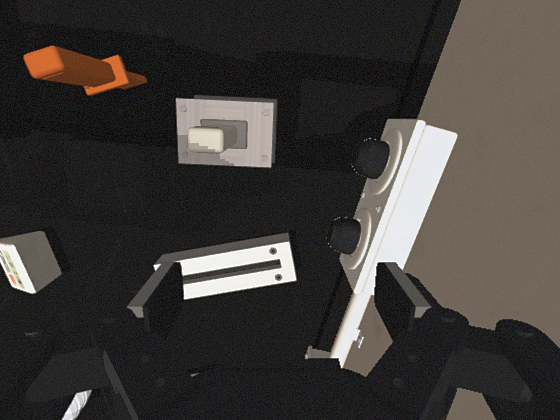

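```bash
cat > h.py <<'E'
import numpy as np,cv2
def world(p):
    d=p["depth"];v,u=np.mgrid[:d.shape[0],:d.shape[1]]
    X=np.stack([(u-p["cx"])/p["fx"]*d,-(v-p["cy"])/p["fy"]*d,-d],-1)
    E=p["extrinsics"]; return (X-E[:3,3])@E[:3,:3], d>0
def proj(p,P):
    E=p["extrinsics"];c=np.atleast_2d(P)@E[:3,:3].T+E[:3,3]
    return np.stack([p["cx"]+p["fx"]*c[:,0]/-c[:,2],p["cy"]-p["fy"]*c[:,1]/-c[:,2]],-1)
def rect(W,m):
    P=W[m]; r=cv2.minAreaRect((P[:,:2]*1000).astype(np.float32)); return r,len(P),np.median(P[:,2])
def pix2plane(p,uv,z):
    uv=np.atleast_2d(uv);E=p["extrinsics"];R=E[:3,:3]
    c=-R.T@E[:3,3]; d=np.stack([(uv[:,0]-p["cx"])/p["fx"],-(uv[:,1]-p["cy"])/p["fy"],-np.ones(len(uv))],-1)@R
    return c+d*((z-c[2])/d[:,2])[:,None]
E
python3 - <<'E'
from h import *
boxes={"scene":{"stand":[222,160,278,240],"sill":[270,210,325,280],"reader":[330,265,400,350],"bottle":[198,152,224,198],"can":[224,128,248,168]},
"side":{"stand":[280,190,342,280],"sill":[248,172,330,228],"reader":[258,98,320,160],"bottle":[304,284,342,340],"can":[236,308,276,364]},
"wrist":{"stand":[170,90,285,170],"sill":[150,228,300,302]}}
for n in boxes:
    p=dict(np.load(n+"0.npz")); W,ok=world(p); print(n,"cam",(-p["extrinsics"][:3,:3].T@p["extrinsics"][:3,3]).round(3))
    for t,b in boxes[n].items():
        s=np.zeros_like(ok); s[b[1]:b[3],b[0]:b[2]]=1
        rng={"stand":[(.074,.085),(.135,.165)],"sill":[(.025,.034)],"reader":[(.075,.085)],"bottle":[(.085,.1),(.02,.1)],"can":[(.08,.1),(.02,.1)]}[t]
        for lo,hi in rng:
            m=s&ok&(W[...,2]>lo)&(W[...,2]<hi)
            if m.sum()>5:
                m=cv2.morphologyEx(m.astype(np.uint8),cv2.MORPH_OPEN,np.ones((2,2)))>0
                r,k,z=rect(W,m); print(" ",t,(lo,hi),np.round(r[0],1),np.round(r[1],1),round(r[2],1),k,z.round(4), np.median(W[m],0).round(4))
E
```

```text
scene cam [-0.016 -0.436  0.776]
  stand (0.074, 0.085) [ 262.9 -144.7] [801.3  94.7] 39.6 446 0.0783 [0.4876 0.0443 0.0783]
  stand (0.135, 0.165) [ 306.5 -124.5] [896.7  25.6] 42.4 125 0.1483 [0.4968 0.0491 0.1483]
  sill (0.025, 0.034) [ 263.6 -230.5] [687.9  94.2] 28.6 945 0.0282 [ 0.4777 -0.1107  0.0282]
  reader (0.075, 0.085) [ 247.5 -358.9] [547.   91.8] 11.4 2250 0.0787 [ 0.4031 -0.3284  0.0787]
  bottle (0.085, 0.1) [295.9 -69.1] [963.2  25.2] 48.2 71 0.0919 [0.5378 0.2008 0.0919]
  bottle (0.02, 0.1) [284.7 -58.6] [963.1  68.4] 47.4 427 0.057 [0.5306 0.1954 0.057 ]
  can (0.08, 0.1) [703.3 238.4] [140.1  31.3] 26.2 118 0.0893 [0.6566 0.2139 0.0893]
  can (0.02, 0.1) [612.5 167.6] [416.7  41.6] 42.9 345 0.0567 [0.6549 0.2117 0.0567]
side cam [0.744 0.616 0.727]
  stand (0.074, 0.085) [615.1 272.5] [728.9  96.3] 62.3 808 0.0794 [0.5079 0.0657 0.0794]
  stand (0.135, 0.165) [592.4 255. ] [783.3  25.4] 65.3 213 0.1502 [0.5031 0.0612 0.1502]
  sill (0.025, 0.034) [635.2 210.4] [826.2 154.5] 64.4 1054 0.029 [ 0.4918 -0.1023  0.029 ]
  reader (0.075, 0.085) [583.5 113.7] [1052.7   85.2] 68.2 316 0.0792 [ 0.4278 -0.2925  0.0792]
  bottle (0.085, 0.1) [631.5 376.8] [528.7  26.5] 61.9 221 0.0943 [0.5436 0.2116 0.0943]
  bottle (0.02, 0.1) [634.6 374.7] [528.5  46.8] 60.5 981 0.066 [0.5473 0.2195 0.066 ]
  can (0.08, 0.1) [703.4 384.3] [469.3  39.7] 75.2 474 0.0911 [0.6631 0.2259 0.0911]
  can (0.02, 0.1) [704.4 384. ] [469.3  41.8] 75.2 864 0.0812 [0.6649 0.2316 0.0812]
wrist cam [0.549 0.072 0.373]
  stand (0.074, 0.085) [491.7  49.6] [ 70.5 111.9] 87.5 4462 0.0792 [0.5082 0.0613 0.0792]
  stand (0.135, 0.165) [507.   58.7] [83.9 24.2] 33.3 1044 0.1596 [0.5028 0.0559 0.1596]
  sill (0.025, 0.034) [479.7 -45.4] [163.2 217.2] 6.4 3750 0.0292 [ 0.5029 -0.1025  0.0292]
```

```bash
cat >> h.py <<'E'
def top(p,b,lo,hi):
    W,ok=world(p); s=np.zeros_like(ok); s[b[1]:b[3],b[0]:b[2]]=1
    m=s&ok&(W[...,2]>lo)&(W[...,2]<hi)
    n,l,st,_=cv2.connectedComponentsWithStats((cv2.erode(m.astype(np.uint8),np.ones((3,3)))),connectivity=8)
    if n<2:return None
    k=1+np.argmax(st[1:,4]); m=m&(cv2.dilate((l==k).astype(np.uint8),np.ones((3,3)))>0)
    r,k,z=rect(W,m); return np.round(r[0],1),np.round(r[1],1),round(r[2],1),k,round(float(z),4)
E
python3 - <<'E'
from h import *
boxes={"scene":{"stand":[222,160,278,240],"sill":[270,210,325,280],"reader":[330,265,400,350],"bottle":[198,152,224,198],"can":[224,128,248,168]},
"side":{"stand":[280,190,342,280],"sill":[248,172,330,228],"reader":[258,98,320,160],"bottle":[304,284,342,340],"can":[236,308,276,364]},
"wrist":{"stand":[170,90,285,170],"sill":[150,228,300,302]}}
rng={"stand":[(.074,.085),(.135,.165)],"sill":[(.025,.034)],"reader":[(.074,.085)],"bottle":[(.03,.1)],"can":[(.03,.1)]}
for n in boxes:
    p=dict(np.load(n+"0.npz"))
    for t,b in boxes[n].items():
        for lo,hi in rng[t]: print(n,t,lo,top(p,b,lo,hi))
a=[cv2.resize(cv2.imread("pics/wrist0.png")[85:305,140:310],None,fx=2.7,fy=2.7,interpolation=cv2.INTER_CUBIC)]
cv2.imwrite("pics/c0.png",a[0])
s=cv2.imread("pics/scene0.png")[260:360,320:410];cv2.imwrite("pics/c1.png",cv2.resize(s,None,fx=5,fy=5,interpolation=cv2.INTER_CUBIC))
E
```

```text
scene stand 0.074 (array([499.6,  55.3]), array([57.9, 84.6]), 86.0, 426, 0.0785)
scene stand 0.135 (array([498.9,  55. ]), array([17.6, 25.2]), 89.1, 123, 0.1537)
scene sill 0.025 (array([ 485.7, -106.4]), array([162.5,  50.9]), 10.6, 937, 0.0285)
scene reader 0.074 (array([ 407.4, -323.2]), array([113.5,  89.9]), 11.4, 2267, 0.0788)
scene bottle 0.03 (array([534.2, 201.1]), array([35.4, 46.6]), 42.8, 366, 0.065)
scene can 0.03 (array([658.6, 218. ]), array([40.2, 34.5]), 36.2, 275, 0.0724)
side stand 0.074 (array([502.1,  54.6]), array([59.6, 85.1]), 86.6, 791, 0.0795)
side stand 0.135 (array([503. ,  55.9]), array([16.9, 24.2]), 85.9, 213, 0.1539)
side sill 0.025 (array([ 487.8, -106.9]), array([161.9,  55.6]), 10.7, 1037, 0.0293)
side reader 0.074 (array([ 431.2, -295.4]), array([59.5, 46.3]), 10.8, 252, 0.0791)
side bottle 0.03 (array([544.3, 212.1]), array([40.6, 46.9]), 66.3, 890, 0.0682)
side can 0.03 (array([664.1, 221.1]), array([37.1, 36.5]), 48.1, 803, 0.0881)
wrist stand 0.074 (array([500.5,  55.7]), array([56.2, 84.4]), 87.4, 4427, 0.0792)
wrist stand 0.135 (array([500.9,  55.8]), array([17. , 24.2]), 87.2, 1044, 0.1596)
wrist sill 0.025 (array([ 497.5, -103.6]), array([136.3,  51.5]), 10.7, 3704, 0.0292)
```

View pics/c0.png

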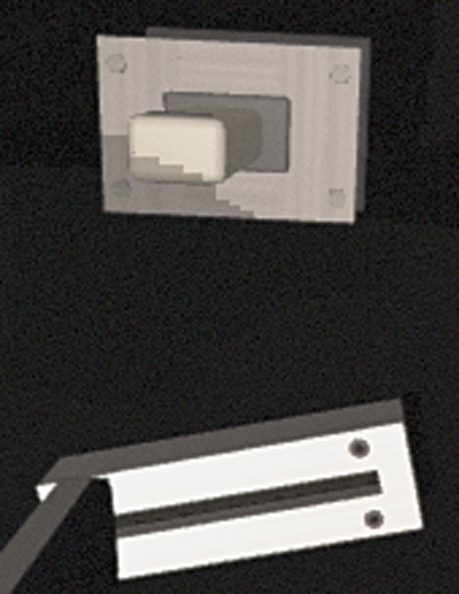

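View pics/c1.png

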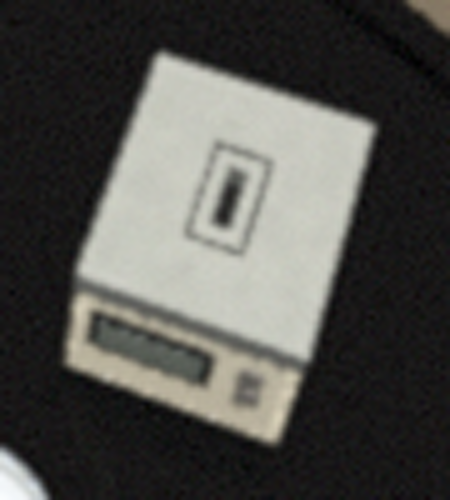

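```bash
python3 - <<'E'
from h import *
H={}
for n in("scene","side"):
    p=dict(np.load(n+"0.npz"));W,ok=world(p)
    P=W[ok]; P=P[(P[:,0]>.3)&(P[:,0]<.86)&(P[:,1]>-.5)&(P[:,1]<.3)&(P[:,2]>-.05)]
    for x,y,z in P: 
        k=(int(x/.04),int(np.floor(y/.04)));H.setdefault(k,[]).append(z)
print("     y",[round(j*.04+.02,2) for j in range(-13,8)])
for i in range(7,22): print(round(i*.04+.02,2),[int(1000*np.percentile(H[(i,j)],95)) if len(H.get((i,j),[]))>3 else None for j in range(-13,8)])
E
```

```text
y [-0.5, -0.46, -0.42, -0.38, -0.34, -0.3, -0.26, -0.22, -0.18, -0.14, -0.1, -0.06, -0.02, 0.02, 0.06, 0.1, 0.14, 0.18, 0.22, 0.26, 0.3]
0.3 [25, 1, 1, 1, 1, 1, 1, 1, 1, 1, 1, 1, 581, 589, 587, 0, 1, 0, 184, 185, 185]
0.34 [24, 0, 0, 38, 78, 79, 1, 1, 1, 1, 1, 1, 575, 585, 2, 0, 0, 0, 185, 186, 186]
0.38 [24, 1, 0, 80, 80, 80, 1, 1, 1, 1, 1, 539, 575, 577, 1, 143, 0, 160, 187, 187, 187]
0.42 [159, 124, 1, 79, 80, 80, 78, 1, 1, 30, 30, 570, 577, 1, 1, 141, 1, 180, 188, 188, 188]
0.46 [169, 138, 0, 1, 80, 80, 79, 1, 1, 30, 30, 562, 333, 325, 81, 77, 1, 173, 180, 186, 187]
0.5 [154, 92, 1, 1, 1, 1, 1, 1, 1, 30, 30, 550, 466, 451, 159, 78, 1, 35, 55, 158, 168]
0.54 [424, 471, 12, 9, 1, 1, 1, 1, 1, 28, 30, 541, 484, 491, 81, 75, 1, 93, 95, 1, 1]
0.58 [None, 512, 574, 579, 568, 558, 544, 101, 1, 1, 30, 527, 452, 492, 1, 1, 1, 1, 64, 1, 1]
0.62 [None, None, None, None, None, 556, 545, 534, 522, 492, 102, 103, 344, 342, 75, 1, 1, 1, 1, 1, 1]
0.66 [None, None, None, None, None, None, None, None, 499, 512, 501, 489, 483, 104, 103, 1, 1, 0, 92, 1, 1]
0.7 [None, None, None, None, None, None, None, None, None, None, None, None, 487, 486, 509, 530, 532, 12, 68, 1, 1]
0.74 [None, None, None, None, None, None, None, None, None, None, None, None, None, None, None, None, 552, 565, 580, 595, 598]
0.78 [None, None, None, None, None, None, None, None, None, None, None, None, None, None, None, None, None, None, None, None, 609]
0.82 [None, None, None, None, None, None, None, None, None, None, None, None, None, None, None, None, None, None, None, None, None]
0.86 [None, None, None, None, None, None, None, None, None, None, None, None, None, None, None, None, None, None, None, None, None]
```

```bash
python3 - <<'E'
from h import *
p=dict(np.load("scene0.npz"));W,ok=world(p)
for (u,v) in [(330,30),(330,80),(330,130),(360,160),(450,100),(500,200),(450,230),(540,250),(250,60),(130,40),(200,150),(300,155),(360,225),(400,98),(390,180)]: print("s",u,v,W[v,u].round(3))
q=dict(np.load("side0.npz"));V,k=world(q)
for (u,v) in [(20,20),(100,100),(100,200),(20,400),(150,300),(200,200),(200,380),(180,60),(205,100),(222,240),(222,150)]: print("side",u,v,V[v,u].round(3),q["depth"][v,u])
m=ok&(W[...,2]>.2)&(W[...,2]<.4);m[:, :320]=0
P=W[m][:, :2]; P=P[P[:,0]>.55]
l=cv2.fitLine(P.astype(np.float32),cv2.DIST_HUBER,0,.01,.01).ravel(); print(l,len(P))
E
```

```text
s 330 30 [ 0.667 -0.061  0.453]
s 330 80 [ 0.661 -0.072  0.355]
s 330 130 [ 0.66  -0.082  0.236]
s 360 160 [ 0.636 -0.175  0.206]
s 450 100 [ 0.595 -0.326  0.428]
s 500 200 [ 0.56  -0.457  0.304]
s 450 230 [ 0.574 -0.405  0.181]
s 540 250 [ 0.537 -0.542  0.258]
s 250 60 [0.514 0.015 0.436]
s 130 40 [ 0.261 -0.019  0.574]
s 200 150 [0.639 0.354 0.001]
s 300 155 [-0.016 -0.436  0.776]
s 360 225 [ 0.583 -0.221  0.069]
s 400 98 [ 0.601 -0.244  0.401]
s 390 180 [ 0.599 -0.261  0.218]
side 20 20 [0.787 0.382 0.644] 0.2066863
side 100 100 [0.77  0.323 0.567] 0.30370978
side 100 200 [0.784 0.376 0.529] 0.2916341
side 20 400 [0.819 0.506 0.546] 0.18407586
side 150 300 [0.78  0.359 0.397] 0.39694476
side 200 200 [0.696 0.043 0.209] 0.761133
side 200 380 [0.764 0.299 0.122] 0.63399553
side 180 60 [ 0.682 -0.008  0.425] 0.6474668
side 205 100 [ 0.627 -0.215  0.234] 0.9327084
side 222 240 [0.671 0.043 0.103] 0.8410616
side 222 150 [ 0.605 -0.223  0.099] 1.0379927
[ 0.25767478  0.9662317   0.60322267 -0.29457828] 20240
```

Emit:
step_arm(
  translation=[
    [0,0,0],
    [0,0,0],
    [0,0,0],
    [0,0,0],
    [0,0,0],
  ],
  turn=[
    [0,0,7.15],
    [0,0,7.15],
    [0,0,7.15],
    [0,0,7.15],
    [0,0,7.15],
  ],
  jaw=[-1,-1,-1,-1,-1],
  grip_force=60,
)

```text
clock: 1.47
ee_pos: [0.55, -0.0, 0.2314]
tool_rot: [-180.0, -0.0, -36.1]
ft_force: [0.2, 0.2, 0.5]
width: 0.0856
```

Emit:
step_arm(
  translation=[
    [0,0,0],
    [0,0,0],
    [0,0,0],
    [0,0,0],
    [0,0,0],
  ],
  turn=[
    [0,0,7.15],
    [0,0,7.15],
    [0,0,7.15],
    [0,0,7.15],
    [0,0,7.15],
  ],
  jaw=[-1,-1,-1,-1,-1],
)

```text
clock: 1.88
ee_pos: [0.55, -0.0, 0.2313]
tool_rot: [-180.0, -0.0, -71.9]
ft_force: [0.3, 0.6, 0.3]
width: 0.0854
```

Emit:
step_arm(
  translation=[
    [0,0,0],
    [0,0,0],
    [0,0,0],
    [0,0,0],
  ],
  turn=[
    [0,0,7.15],
    [0,0,7.15],
    [0,0,7.15],
    [0,0,0],
  ],
  jaw=[-1,-1,-1,-1],
)

```text
clock: 2.22
ee_pos: [0.55, -0.0, 0.2313]
tool_rot: [-180.0, -0.0, -93.1]
ft_force: [1.0, -0.2, 0.4]
width: 0.0852
```

Emit:
step_arm(
  translation=[
    [-17.7,17.3,0],
    [-17.7,17.3,0],
    [-17.6,17.3,0],
    [0,0,0],
  ],
  turn=[
    [0,0,0],
    [0,0,0],
    [0,0,0],
    [0,0,0],
  ],
  jaw=[-1,-1,-1,-1],
)

```text
clock: 2.55
ee_pos: [0.4988, 0.0582, 0.2319]
tool_rot: [180.0, 0.1, -92.6]
ft_force: [-0.2, -0.6, -0.2]
width: 0.0856
```

```bash
python3 - <<'E'
from plant import r
from h import *
p=r.capture("wrist"); cv2.imwrite("pics/w1.png",p["img"]); np.savez("w1.npz",**p)
s=r.read_state();print(s["ee_pos"],s["tool_rot"],s["ft_force"])
for lo,hi in ((.074,.085),(.154,.166)): print(top(p,[0,0,560,420],lo,hi))
E
```

```text
[0.50005255 0.05684288 0.23184977] [-1.79943025e+02  1.35798539e-02 -9.26399997e+01] [ 0.99030281 -0.21779558 -0.64667615]
(array([500.5,  55.9]), array([56.1, 84.5]), 87.5, 3823, 0.0792)
(array([467.2, 219.9]), array([89.5, 27.2]), 57.3, 1828, 0.1611)
```

View pics/w1.png

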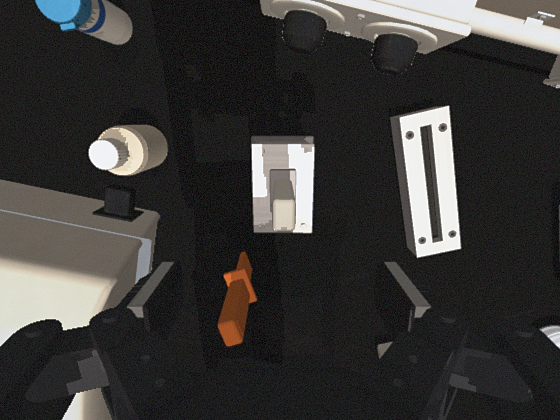

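```bash
python3 - <<'E'
from h import *
p=dict(np.load("w1.npz"))
print("handle",top(p,[260,150,310,240],.154,.166)); print("stand",top(p,[240,120,320,240],.074,.085))
print("sill",top(p,[380,90,475,270],.025,.034))
W,ok=world(p)
# groove floor
m=ok.copy();m[:]=0;m[90:270,380:475]=1
g=cv2.cvtColor(p["img"],cv2.COLOR_BGR2GRAY)
c=cv2.resize(p["img"][95:265,380:475],None,fx=3.4,fy=3.4,interpolation=cv2.INTER_CUBIC)
d=cv2.resize(p["img"][125:245,240:325],None,fx=4.8,fy=4.8,interpolation=cv2.INTER_CUBIC)
h=max(c.shape[0],d.shape[0]);z=lambda a:cv2.copyMakeBorder(a,0,h-a.shape[0],0,5,0)
cv2.imwrite("pics/c2.png",np.hstack([z(c),z(d)]))
E
```

```text
handle (array([501.4,  55.7]), array([16.4, 23.4]), 87.3, 763, 0.1599)
stand (array([500.5,  55.9]), array([56.1, 84.5]), 87.5, 3823, 0.0792)
sill (array([ 485.5, -106.1]), array([161.1,  51.2]), 10.6, 5739, 0.0292)
```

View pics/c2.png

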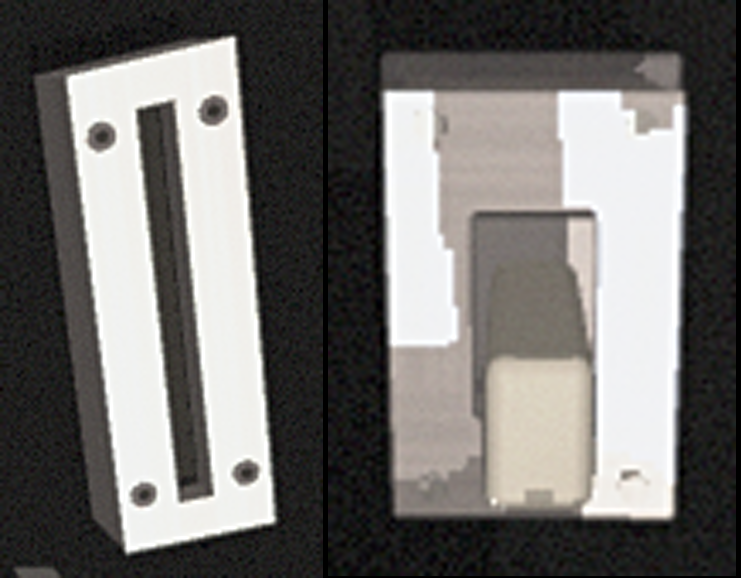

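Emit:
step_arm(
  translation=[
    [1.0,-1.4,20],
    [0,0,25],
    [0,0,25],
    [0,0,20],
    [0,0,18],
  ],
  turn=[
    [0,0,0],
    [0,0,0],
    [0,0,0],
    [0,0,0],
    [0,0,0],
  ],
  jaw=[-1,-1,-1,-1,-1],
)

```text
clock: 3.02
ee_pos: [0.5023, 0.0537, 0.1215]
tool_rot: [179.9, -0.0, -92.9]
ft_force: [0.8, 0.4, -0.1]
width: 0.0854
```

Emit:
step_arm(
  translation=[
    [0,0,10],
    [0,0,4.5],
    [0,0,0],
  ],
  turn=[
    [0,0,0],
    [0,0,0],
    [0,0,0],
  ],
  jaw=[-1,-1,-1],
)

```text
clock: 3.27
ee_pos: [0.5021, 0.0541, 0.1079]
tool_rot: [179.9, -0.0, -92.9]
ft_force: [0.2, -0.0, 0.1]
width: 0.0853
```

```bash
python3 - <<'E'
from plant import r
from h import *
p=r.capture("wrist"); cv2.imwrite("pics/w2.png",p["img"]); np.savez("w2.npz",**p)
s=r.read_state();print(s["clock"],s["ee_pos"],s["tool_rot"],s["ft_force"])
E
```

```text
3.3167 [0.5027555  0.05420538 0.10915448] [-1.79970362e+02 -8.20929143e-03 -9.29324078e+01] [0.18476654 0.4353947  0.98692231]
```

View pics/w2.png

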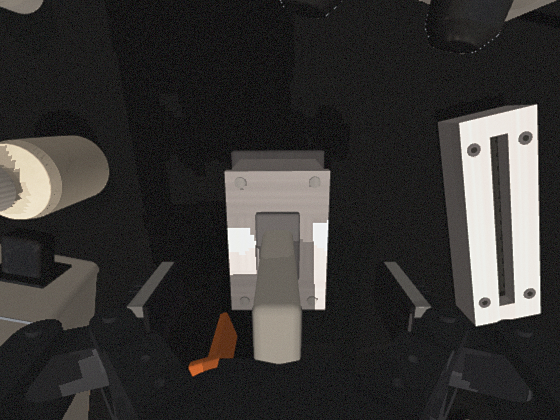

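Emit:
step_arm(
  translation=[
    [-1.2,0.8,0],
    [0,0,0],
    [0,0,0],
    [0,0,0],
    [0,0,0],
  ],
  turn=[
    [0,0,0],
    [0,0,0],
    [0,0,0],
    [0,0,0],
    [0,0,0],
  ],
  jaw=[-1,1,1,1,1],
  grip_force=60,
)

```text
clock: 3.73
ee_pos: [0.5018, 0.0558, 0.1095]
tool_rot: [-179.9, 0.0, -92.9]
ft_force: [0.5, -0.2, 0.2]
width: 0.0381
```

Emit:
step_arm(
  translation=[
    [0,0,0],
    [0,0,0],
    [0,0,0],
    [0,0,0],
    [0,0,0],
  ],
  turn=[
    [0,0,0],
    [0,0,0],
    [0,0,0],
    [0,0,0],
    [0,0,0],
  ],
  jaw=[1,1,1,1,1],
)

```text
clock: 4.15
ee_pos: [0.5016, 0.0558, 0.109]
tool_rot: [-180.0, 0.0, -93.0]
ft_force: [-0.4, 0.7, 1.8]
width: 0.0154
```

Emit:
step_arm(
  translation=[
    [0,0,-3],
    [0,0,-10],
    [0,0,-18],
    [0,0,-18],
    [0,0,-18],
  ],
  turn=[
    [0,0,0],
    [0,0,0],
    [0,0,0],
    [0,0,0],
    [0,0,0],
  ],
  jaw=[1,1,1,1,1],
)

```text
clock: 4.57
ee_pos: [0.5012, 0.0557, 0.1767]
tool_rot: [180.0, -0.0, -93.0]
ft_force: [0.1, 0.1, -2.4]
width: 0.0154
```

Emit:
step_arm(
  translation=[
    [0,0,-15],
    [0,0,-10],
    [0,0,-8],
    [0,0,0],
  ],
  turn=[
    [0,0,0],
    [0,0,0],
    [0,0,0],
    [0,0,0],
  ],
  jaw=[1,1,1,1],
)

```text
clock: 4.9
ee_pos: [0.5023, 0.0558, 0.2109]
tool_rot: [-179.8, 0.0, -92.9]
ft_force: [0.3, -0.0, -1.5]
width: 0.0152
```

```bash
python3 - <<'E'
from plant import r
from h import *
for n in ("wrist","scene","side"):
    p=r.capture(n); cv2.imwrite(f"pics/{n}3.png",p["img"]); np.savez(f"{n}3.npz",**p)
s=r.read_state();print(s["clock"],s["ee_pos"],s["tool_rot"],s["ft_force"],s["width"])
a=cv2.imread("pics/scene3.png")[100:240,200:320];b=cv2.imread("pics/side3.png")[100:280,240:360]
f=lambda a:cv2.resize(a,(int(a.shape[1]*560/a.shape[0]),560),interpolation=cv2.INTER_CUBIC)
cv2.imwrite("pics/c3.png",np.hstack([f(a)[:,:400],f(b)[:,:400]]))
E
```

```text
5.05 [0.50100538 0.05576739 0.20773432] [ 1.79887525e+02 -4.78472164e-03 -9.29521217e+01] [ 0.68013845 -0.95879562 -2.30367655] 0.015235285899777932
```

View pics/wrist3.png

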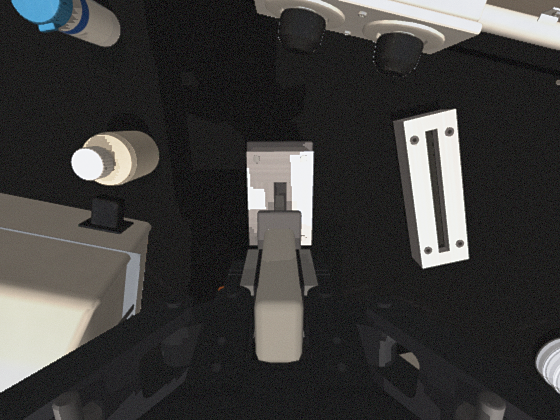

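View pics/c3.png

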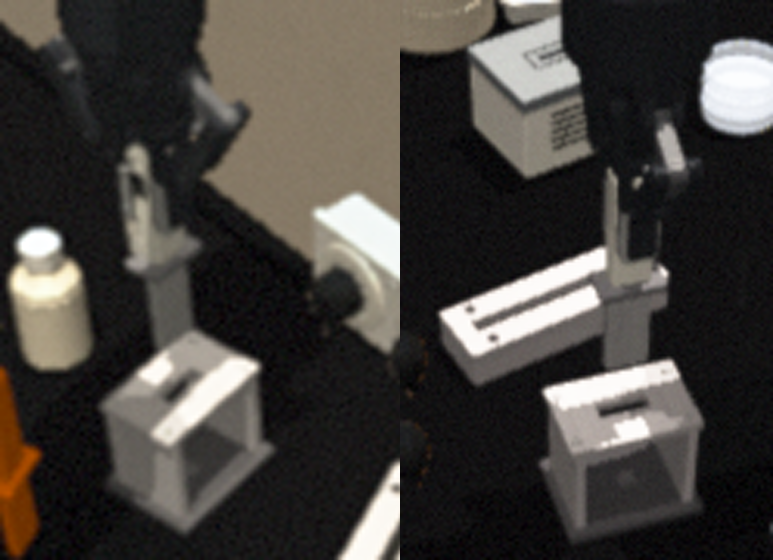

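```bash
python3 - <<'E'
from h import *
for n,b in (("wrist",[240,150,330,370]),("scene",[215,130,270,215]),("side",[290,130,345,240])):
    p=dict(np.load(n+"3.npz"));W,ok=world(p)
    s=np.zeros_like(ok);s[b[1]:b[3],b[0]:b[2]]=1
    s&=ok&(abs(W[...,0]-.501)<.03)&(abs(W[...,1]-.0555)<.028)&(W[...,2]>.095)
    P=W[s]
    print(n)
    for z in np.arange(.1,.28,.008):
        q=P[abs(P[:,2]-z)<.004]
        if len(q)>4: print(round(z,3),len(q),(1000*np.percentile(q[:,:2],[3,50,97],axis=0)).round(1).tolist())
    v=P[(P[:,2]>.11)&(P[:,2]<.14)]
    if n!="wrist" :
        u=np.mgrid[:420,:560][0][s]
        print("zmin",np.percentile(P[:,2],1))
    else: print("collar z",np.median(W[225:240,262:298][...,2]),"top z",np.median(W[345:355,265:295][...,2]))
E
```

```text
wrist
0.124 18 [[514.4, 52.8], [514.7, 55.4], [515.0, 58.3]]
0.132 26 [[514.5, 52.9], [514.8, 55.7], [515.1, 58.6]]
0.14 28 [[514.4, 53.0], [514.7, 55.8], [515.1, 58.5]]
0.148 30 [[514.5, 53.1], [514.7, 55.8], [515.1, 58.4]]
0.156 23 [[514.4, 53.3], [514.7, 55.8], [515.0, 58.3]]
0.18 39 [[520.7, 45.2], [521.6, 56.0], [522.2, 65.9]]
0.188 1074 [[502.6, 44.7], [515.8, 55.8], [521.7, 67.5]]
0.196 156 [[511.2, 48.6], [513.5, 55.7], [514.1, 63.2]]
0.204 189 [[511.4, 48.7], [513.5, 55.9], [514.1, 63.4]]
0.212 263 [[511.0, 43.6], [513.3, 56.4], [514.1, 69.0]]
0.22 611 [[506.8, 36.8], [512.4, 54.2], [514.0, 72.7]]
0.228 697 [[506.6, 36.3], [512.4, 53.5], [513.9, 71.9]]
0.236 782 [[506.7, 37.0], [512.5, 54.0], [514.0, 70.0]]
0.244 942 [[505.8, 43.1], [512.4, 55.6], [514.0, 69.3]]
0.252 1066 [[496.0, 40.4], [513.0, 55.0], [514.0, 68.7]]
0.26 3859 [[492.4, 41.7], [505.8, 56.2], [513.7, 66.9]]
0.268 303 [[509.6, 41.0], [512.3, 46.4], [513.8, 67.7]]
0.276 414 [[506.5, 42.6], [516.9, 47.4], [518.6, 66.1]]
collar z 0.19329747974758688 top z 0.2620284545752557
scene
0.116 9 [[488.1, 52.8], [496.7, 5
[... 1568 characters left out ...]
, [522.3, 68.5]]
0.188 121 [[484.0, 46.2], [505.6, 62.2], [521.1, 67.7]]
0.196 59 [[492.7, 51.4], [505.6, 62.4], [514.3, 64.7]]
0.204 23 [[497.5, 50.7], [511.8, 61.8], [514.4, 68.9]]
0.212 36 [[494.3, 50.4], [512.2, 67.2], [514.8, 74.1]]
0.22 64 [[495.2, 50.0], [508.9, 71.2], [514.1, 77.4]]
0.228 67 [[491.9, 44.0], [509.2, 70.7], [514.4, 77.6]]
0.236 65 [[496.8, 44.2], [509.3, 69.8], [514.5, 78.0]]
0.244 24 [[505.0, 42.2], [512.9, 60.5], [514.4, 78.0]]
0.252 36 [[504.3, 40.3], [513.9, 61.5], [515.8, 77.6]]
0.26 53 [[502.1, 35.3], [512.8, 61.6], [514.7, 76.6]]
0.268 25 [[507.2, 45.0], [513.0, 75.3], [515.8, 77.2]]
0.276 85 [[499.7, 36.7], [513.6, 73.3], [519.4, 76.3]]
zmin 0.11872828085037024
```

```bash
cat >> h.py <<'E'
def dark_rect(p,b,z,th,minA=100,bright=False):
    g=cv2.cvtColor(p["img"],cv2.COLOR_BGR2GRAY)[b[1]:b[3],b[0]:b[2]]
    m=(g>th) if bright else (g<th)
    n,l,st,_=cv2.connectedComponentsWithStats(m.astype(np.uint8)); out=[]
    for k in range(1,n):
        if st[k,4]<minA: continue
        c,_=cv2.findContours((l==k).astype(np.uint8),cv2.RETR_EXTERNAL,cv2.CHAIN_APPROX_NONE)
        c=c[0][:,0].astype(float)+[b[0],b[1]]
        P=pix2plane(p,c,z)[:,:2]*1000; r=cv2.minAreaRect(P.astype(np.float32)); out.append((st[k,:4].tolist(),np.round(r[0],1),np.round(r[1],1),round(r[2],2)))
    return out
E
python3 - <<'E'
from h import *
for f,b,bi in (("w1",[385,95,475,265],[412,118,448,250]),("wrist3",[390,100,480,280],[418,120,456,262])):
    p=dict(np.load(f+".npz")); print(f,top(p,b,.025,.034))
    print(dark_rect(p,b,.030,170,1000,True))
    for th in(110,150): print(dark_rect(p,bi,.030,th,200))
E
```

```text
w1 (array([ 485.5, -106.1]), array([161.1,  51.2]), 10.6, 5739, 0.0292)
[([15, 11, 61, 152], array([ 486.1, -105.5]), array([160. ,  50.1]), 10.55)]
[([8, 7, 23, 117], array([ 486.1, -105.7]), array([130.4,  10.9]), 10.62)]
[([8, 7, 23, 118], array([ 486.1, -105.5]), array([130.9,  11.6]), 10.59)]
wrist3 (array([ 485.7, -106.1]), array([160.7,  51.5]), 10.6, 6395, 0.0292)
[([14, 9, 65, 160], array([ 486.1, -105.5]), array([160. ,  50.2]), 10.56)]
[([8, 9, 23, 123], array([ 486.3, -105.5]), array([130.4,  11.1]), 10.52)]
[([7, 9, 25, 124], array([ 486.2, -105.5]), array([131.1,  11.6]), 10.57)]
```

Emit:
step_arm(
  translation=[
    [0,0,0],
    [0,0,0],
    [8,5,0],
    [16,10,0],
    [22,13.5,0],
  ],
  turn=[
    [0,0,-6.8],
    [0,0,-6.75],
    [0,0,0],
    [0,0,0],
    [0,0,0],
  ],
  jaw=[1,1,1,1,1],
)

```text
clock: 5.47
ee_pos: [0.4813, 0.0054, 0.2076]
tool_rot: [179.9, 0.0, -79.4]
ft_force: [0.1, -0.8, -0.3]
width: 0.015
```

Emit:
step_arm(
  translation=[
    [24,15,0],
    [24,15,0],
    [22,13.5,0],
    [18,11,0],
    [12,7.5,0],
  ],
  turn=[
    [0,0,0],
    [0,0,0],
    [0,0,0],
    [0,0,0],
    [0,0,0],
  ],
  jaw=[1,1,1,1,1],
)

```text
clock: 5.88
ee_pos: [0.4377, -0.1066, 0.2079]
tool_rot: [179.9, -0.0, -79.7]
ft_force: [0.6, 0.9, -1.3]
width: 0.0157
```

Emit:
step_arm(
  translation=[
    [7,4,0],
    [2.8,1.8,0],
    [0,0,10],
    [0,0,10],
    [0,0,0],
  ],
  turn=[
    [0,0,0],
    [0,0,0],
    [0,0,0],
    [0,0,0],
    [0,0,0],
  ],
  jaw=[1,1,1,1,1],
)

```text
clock: 6.3
ee_pos: [0.4342, -0.1138, 0.1854]
tool_rot: [179.7, 0.2, -79.4]
ft_force: [-0.4, -0.1, -2.6]
width: 0.0154
```

```bash
python3 - <<'E'
from plant import r
from h import *
p=r.capture("wrist"); cv2.imwrite("pics/w4.png",p["img"]); np.savez("w4.npz",**p)
S=[]
for i in range(1):
    s=r.read_state();print(s["clock"],s["ee_pos"],s["tool_rot"],s["ft_force"],s["width"])
E
```

```text
6.35 [ 0.43451485 -0.11386871  0.18634935] [ 1.79781301e+02  1.62869967e-01 -7.93498918e+01] [-0.6850486  -0.63494402 -2.44783542] 0.015368831244964024
```

View pics/w4.png

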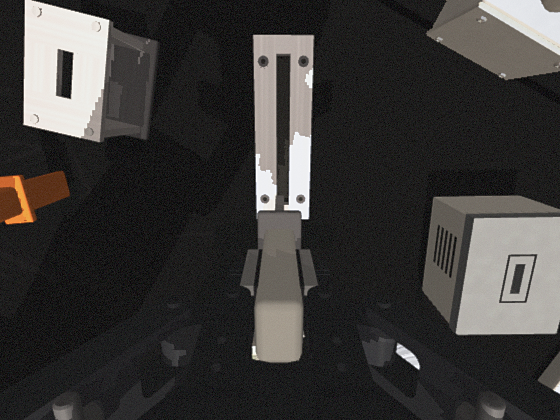

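```bash
python3 - <<'E'
from h import *
p=dict(np.load("w4.npz"));W,ok=world(p)
b=[245,30,325,225]
print(top(p,b,.025,.034))
for th in (70,90,110): print(th,dark_rect(p,[268,50,300,205],.03,th,200))
a=np.radians(10.6);c=np.array([.4861,-.1056])
s=np.zeros_like(ok);s[150:300,240:320]=1;s&=ok&(W[...,2]>.075)
D=(W[...,:2]-c); L=np.stack([D@[np.cos(a),np.sin(a)],D@[-np.sin(a),np.cos(a)]],-1)*1000
for z in np.arange(.092,.2,.008):
    q=L[s&(abs(W[...,2]-z)<.004)]; q=q[abs(q[:,1])<14]
    if len(q)>4: print(round(z,3),len(q),np.percentile(q,[3,50,97],axis=0).round(1).tolist())
print(top(p,[415,200,560,340],.074,.085), dark_rect(p,[505,258,530,300],.08,110,50))
cv2.imwrite("pics/c4.png",cv2.resize(p["img"][30:260,235:330],None,fx=2.5,fy=2.5,interpolation=cv2.INTER_CUBIC))
E
```

```text
(array([ 485.9, -105.9]), array([160.1,  50.2]), 10.5, 7788, 0.0292)
70 [([9, 5, 13, 149], array([ 486.1, -106.2]), array([128.7,  10.6]), 10.54)]
90 [([8, 4, 14, 151], array([ 485.9, -105.9]), array([130.5,  11.7]), 10.49)]
110 [([8, 4, 14, 151], array([ 485.9, -105.9]), array([130.5,  11.7]), 10.49)]
0.1 22 [[-40.8, -0.2], [-40.6, 2.4], [-40.3, 5.2]]
0.108 27 [[-40.7, -0.1], [-40.4, 2.7], [-40.2, 5.5]]
0.116 26 [[-40.7, 0.0], [-40.4, 2.7], [-40.2, 5.4]]
0.124 32 [[-40.8, 0.1], [-40.4, 2.7], [-40.0, 5.3]]
0.132 16 [[-40.7, 0.1], [-40.4, 2.4], [-40.2, 5.2]]
0.156 103 [[-39.4, -9.3], [-33.4, 1.5], [-33.0, 12.5]]
0.164 1002 [[-52.1, -8.7], [-39.6, 2.1], [-33.5, 13.5]]
0.172 165 [[-43.5, -4.7], [-41.3, 2.6], [-40.8, 10.1]]
0.18 192 [[-43.4, -4.6], [-41.2, 2.6], [-40.7, 9.9]]
0.188 301 [[-43.5, -11.3], [-41.4, 1.2], [-40.6, 12.7]]
0.196 458 [[-46.6, -13.2], [-41.8, 1.2], [-40.6, 13.2]]
(array([ 407.4, -322.5]), array([111.4,  90.7]), 11.8, 11461, 0.0792) [([5, 6, 15, 30], array([ 407.8, -322.5]), array([27.4,  7.9]), 11.48)]
```

View pics/c4.png

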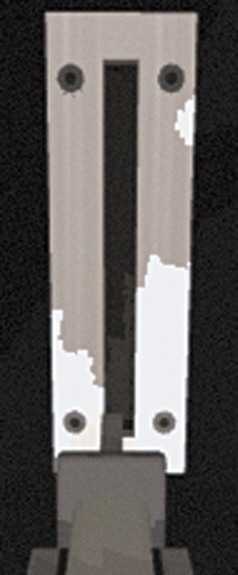

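Emit:
step_arm(
  translation=[
    [2.5,-1.9,5],
    [0,0,15],
    [0,0,15],
    [0,0,10],
    [0,0,0],
  ],
  turn=[
    [0,0,0],
    [0,0,0],
    [0,0,0],
    [0,0,0],
    [0,0,0],
  ],
  jaw=[1,1,1,1,1],
)

```text
clock: 6.77
ee_pos: [0.4366, -0.1163, 0.1411]
tool_rot: [179.8, 0.2, -79.4]
ft_force: [-0.8, 0.0, -2.0]
width: 0.0152
```

```bash
cat > m.py <<'E'
from plant import r
from h import *
import sys
n=sys.argv[1]; p=r.capture("wrist"); cv2.imwrite(f"pics/{n}.png",p["img"]); np.savez(f"{n}.npz",**p)
s=r.read_state();print(s["clock"],s["ee_pos"],s["tool_rot"],s["ft_force"],s["width"])
W,ok=world(p)
a=np.radians(10.6);c=np.array([.4861,-.1056])
D=(W[...,:2]-c); L=np.stack([D@[np.cos(a),np.sin(a)],D@[-np.sin(a),np.cos(a)]],-1)*1000
t=s["ee_pos"][:2]-c; print("tcp sl",(t@[np.cos(a),np.sin(a)]*1000).round(1),(t@[-np.sin(a),np.cos(a)]*1000).round(1))
T=s["ee_pos"][2]; 
m=np.zeros_like(ok);m[150:320,230:330]=1;m&=ok
for z in np.arange(T-.085,T-.03,.008):
    q=L[m&(abs(W[...,2]-z)<.004)]; q=q[(abs(q[:,1])<14)]
    if len(q)>4: print(round(z,3),len(q),np.percentile(q,[3,50,97],axis=0).round(1).tolist())
cv2.imwrite(f"pics/{n}c.png",cv2.resize(p["img"][0:260,225:340],None,fx=2.2,fy=2.2,interpolation=cv2.INTER_CUBIC))
mt=ok&(abs(W[...,2]-.0292)<.003)&(abs(L[...,0])<90)&(abs(L[...,1])<32)
# rim lateral edges per s
for s0 in (-10,0,10,20,30,40,50):
    q=np.sort(L[mt&(abs(L[...,0]-s0)<4)][:,1])
    if len(q)>20:
        i=np.argmax(np.diff(q)); print("s",s0,"outer",q[[2,-3]].round(1),"groove",q[i].round(1),q[i+1].round(1),"mid",((q[i]+q[i+1])/2).round(1))
E
python3 m.py w5
```

```text
6.8167 [ 0.43725081 -0.11664786  0.14250749] [ 1.79863116e+02  9.06128663e-02 -7.93695546e+01] [-0.31368823  0.42259798 -1.16977126] 0.015294489018292995
tcp sl -50.0 -1.9
0.058 20 [[-38.9, -3.1], [-38.7, -0.3], [-38.3, 2.6]]
0.066 29 [[-38.8, -3.1], [-38.6, -0.3], [-38.3, 2.5]]
0.074 25 [[-38.8, -2.9], [-38.5, -0.3], [-38.3, 2.4]]
0.082 33 [[-38.8, -2.9], [-38.4, -0.3], [-38.2, 2.3]]
0.09 10 [[-38.7, -2.6], [-38.5, -0.3], [-38.2, 2.1]]
s -10 outer [-25.1  24.7] groove -6.4 6.0 mid -0.2
s 0 outer [-24.8  24.5] groove -6.3 5.9 mid -0.2
s 10 outer [-25.3  24.1] groove -6.3 5.8 mid -0.2
s 20 outer [-25.   24.6] groove -6.9 5.8 mid -0.6
s 30 outer [-25.1  24.3] groove -6.8 5.7 mid -0.5
s 40 outer [-25.1  24.2] groove -6.7 5.7 mid -0.5
s 50 outer [-24.9  24.6] groove -6.6 5.7 mid -0.5
```

View pics/w5c.png

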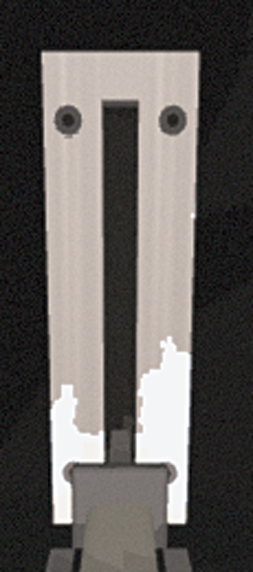

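Emit:
step_arm(
  translation=[
    [0,0,8],
    [0,0,8],
    [0,0,6],
    [0,0,4],
    [0,0,0],
  ],
  turn=[
    [0,0,0],
    [0,0,0],
    [0,0,0],
    [0,0,0],
    [0,0,0],
  ],
  jaw=[1,1,1,1,1],
)

```text
clock: 7.23
ee_pos: [0.4371, -0.1169, 0.1166]
tool_rot: [179.9, 0.1, -79.4]
ft_force: [0.1, -0.1, -1.2]
width: 0.0155
```

```bash
python3 m.py w6
```

```text
7.2833 [ 0.4374823  -0.11707958  0.11720441] [ 1.79942418e+02  3.68481942e-02 -7.94033741e+01] [ 0.2173248   0.38935197 -2.03420278] 0.015195461597190058
tcp sl -49.9 -2.3
0.032 1268 [[-46.6, -13.5], [-25.3, 6.0], [-5.4, 13.5]]
0.04 27 [[-38.2, -3.9], [-37.9, -1.1], [-37.7, 1.7]]
0.048 27 [[-38.3, -3.8], [-37.9, -1.1], [-37.5, 1.6]]
0.056 29 [[-38.1, -3.7], [-37.9, -1.1], [-37.6, 1.5]]
0.064 16 [[-38.2, -3.3], [-37.8, -0.8], [-37.6, 1.4]]
s -10 outer [-25.1  24.3] groove -6.7 5.9 mid -0.4
s 0 outer [-24.8  24.8] groove -6.7 5.8 mid -0.4
s 10 outer [-25.2  24.5] groove -6.6 5.7 mid -0.4
s 20 outer [-25.   24.6] groove -6.5 5.7 mid -0.4
s 30 outer [-25.3  24.5] groove -6.4 5.7 mid -0.4
s 40 outer [-25.   24.6] groove -6.4 6.1 mid -0.1
s 50 outer [-25.3  24.4] groove -6.3 6.0 mid -0.2
```

View pics/w6c.png

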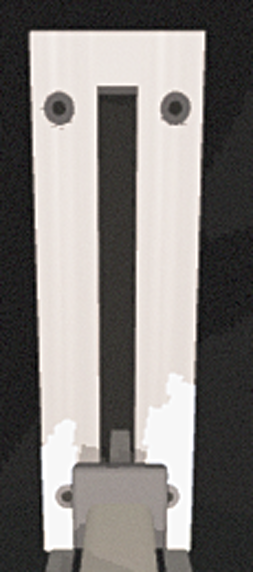

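Emit:
step_arm(
  translation=[
    [-0.8,1.0,2],
    [0,0,1],
    [0,0,1],
    [0,0,0],
  ],
  turn=[
    [0,0,0],
    [0,0,0],
    [0,0,0],
    [0,0,0],
  ],
  jaw=[1,1,1,1],
)

```text
clock: 7.62
ee_pos: [0.4367, -0.1166, 0.1138]
tool_rot: [-180.0, -0.0, -79.4]
ft_force: [0.2, 0.5, -1.5]
width: 0.0156
```

```bash
python3 m.py w7; python3 - <<'E'
from h import *
p=dict(np.load("w7.npz"));W,ok=world(p)
# collar top height patch & rim near
for b in ((262,225,298,236),(240,60,262,120),(300,60,318,120)):
    z=W[b[1]:b[3],b[0]:b[2],2]; print(b,np.percentile(z,[5,50,95]).round(4))
E
```

```text
7.6667 [ 0.43675136 -0.11661007  0.11390064] [-1.79986577e+02 -5.92884135e-03 -7.94039232e+01] [ 1.00315489  0.28666383 -1.27624957] 0.015320977269670992
tcp sl -50.5 -1.7
0.029 1386 [[-46.2, -13.5], [-25.5, 5.7], [-5.2, 13.5]]
0.037 27 [[-38.3, -3.6], [-38.1, -0.8], [-37.9, 2.0]]
0.045 26 [[-38.4, -3.5], [-38.2, -0.8], [-37.8, 1.9]]
0.053 29 [[-38.5, -3.4], [-38.1, -0.8], [-37.8, 1.8]]
0.061 17 [[-38.3, -3.3], [-38.1, -0.8], [-37.8, 1.8]]
s -10 outer [-25.2  24.3] groove -6.4 6.1 mid -0.1
s 0 outer [-25.   24.7] groove -6.3 6.0 mid -0.1
s 10 outer [-25.2  24.5] groove -6.3 5.9 mid -0.2
s 20 outer [-25.1  24.7] groove -6.3 5.9 mid -0.2
s 30 outer [-25.3  24.4] groove -6.7 5.8 mid -0.5
s 40 outer [-25.1  24.6] groove -6.6 5.7 mid -0.5
s 50 outer [-25.3  24.4] groove -6.6 5.7 mid -0.5
(262, 225, 298, 236) [0.0893 0.0916 0.1029]
(240, 60, 262, 120) [0.0277 0.0291 0.0302]
(300, 60, 318, 120) [-0.0004  0.0291  0.0302]
```

Emit:
step_arm(
  translation=[
    [-0.4,0.5,1],
    [0,0.5,0.8],
    [0,0,0.7],
    [0,0,0],
  ],
  turn=[
    [0,0,0],
    [0,0,0],
    [0,0,0],
    [0,0,0],
  ],
  jaw=[1,1,1,1],
)

```text
clock: 8.0
ee_pos: [0.4355, -0.1163, 0.1111]
tool_rot: [180.0, 0.0, -79.4]
ft_force: [-1.0, -0.4, -0.9]
width: 0.0155
```

```bash
python3 m.py w8 | head -7
```

```text
8.05 [ 0.43560633 -0.11635788  0.11124126] [ 1.79998872e+02  3.63313072e-03 -7.93992043e+01] [ 0.10854584  0.94414482 -0.76750793] 0.015251347554711976
tcp sl -51.6 -1.3
0.026 1323 [[-46.6, -13.5], [-26.2, 5.9], [-6.1, 13.4]]
0.034 98 [[-43.5, -13.5], [-32.0, -1.4], [-7.3, 12.9]]
0.042 28 [[-39.5, -3.0], [-39.2, -0.3], [-39.0, 2.4]]
0.05 29 [[-39.5, -2.9], [-39.3, -0.3], [-39.0, 2.3]]
0.058 16 [[-39.6, -2.8], [-39.3, -0.3], [-39.1, 2.2]]
```

Emit:
step_arm(
  translation=[
    [0,-2.5,0],
    [0,-2.5,0],
    [0,-2.5,0],
    [0,-2.5,0],
    [0,-2.5,0],
  ],
  turn=[
    [0,0,0],
    [0,0,0],
    [0,0,0],
    [0,0,0],
    [0,0,0],
  ],
  jaw=[1,1,1,1,1],
)

```text
clock: 8.47
ee_pos: [0.4483, -0.114, 0.1114]
tool_rot: [-180.0, -0.0, -79.4]
ft_force: [0.4, -0.4, -1.1]
width: 0.0154
```

Emit:
step_arm(
  translation=[
    [0,-2.5,0],
    [0,-2.5,0],
    [0,-2.5,0],
    [0,-2.5,0],
    [0,-2.5,0],
  ],
  turn=[
    [0,0,0],
    [0,0,0],
    [0,0,0],
    [0,0,0],
    [0,0,0],
  ],
  jaw=[1,1,1,1,1],
)

```text
clock: 8.88
ee_pos: [0.4605, -0.1117, 0.1113]
tool_rot: [-180.0, -0.0, -79.4]
ft_force: [0.4, 0.4, -1.5]
width: 0.0155
```

```bash
python3 m.py w9 
```

```text
8.9333 [ 0.46091937 -0.11168101  0.11134047] [-1.79964669e+02 -2.11804452e-03 -7.93929831e+01] [ 0.54826702  0.43715424 -1.41578413] 0.015146760788521962
tcp sl -25.9 -1.3
0.026 1361 [[-21.1, -13.5], [-1.0, 5.8], [19.2, 13.5]]
0.034 78 [[-19.4, -12.3], [-9.5, -0.4], [17.4, 12.8]]
0.042 27 [[-14.3, -3.1], [-13.9, -0.4], [-13.7, 2.3]]
0.05 28 [[-14.2, -3.0], [-13.9, -0.4], [-13.6, 2.2]]
0.058 17 [[-14.1, -2.9], [-13.9, -0.4], [-13.6, 2.2]]
s -10 outer [-25.3  24.5] groove 1.0 5.9 mid 3.5
s 0 outer [-25.   24.2] groove -6.7 5.9 mid -0.4
s 10 outer [-25.2  24.6] groove -6.6 5.8 mid -0.4
s 20 outer [-25.1  24.3] groove -6.5 5.7 mid -0.4
s 30 outer [-24.9  24.7] groove -6.4 5.7 mid -0.4
s 40 outer [-25.1  24.4] groove -6.4 5.7 mid -0.3
s 50 outer [-24.9  24.7] groove -6.3 6.2 mid -0.1
```

Emit:
step_arm(
  translation=[
    [0,-2.5,0],
    [0,-2.5,0],
    [0,-2.5,0],
    [0,-2.5,0],
    [0,-2.5,0],
  ],
  turn=[
    [0,0,0],
    [0,0,0],
    [0,0,0],
    [0,0,0],
    [0,0,0],
  ],
  jaw=[1,1,1,1,1],
)

```text
clock: 9.35
ee_pos: [0.4728, -0.1095, 0.1114]
tool_rot: [-180.0, -0.0, -79.4]
ft_force: [-0.3, -0.2, -2.1]
width: 0.0151
```

Emit:
step_arm(
  translation=[
    [0,-2.5,0],
    [0,-2.5,0],
    [0,-2.5,0],
    [0,-2.5,0],
    [0,-2.5,0],
  ],
  turn=[
    [0,0,0],
    [0,0,0],
    [0,0,0],
    [0,0,0],
    [0,0,0],
  ],
  jaw=[1,1,1,1,1],
)

```text
clock: 9.77
ee_pos: [0.4851, -0.1071, 0.1113]
tool_rot: [-180.0, -0.0, -79.4]
ft_force: [-0.2, -0.6, -1.1]
width: 0.0156
```

Emit:
step_arm(
  translation=[
    [0,-2.5,0],
    [0,-2.5,0],
    [0,-2.5,0],
    [0,-2.5,0],
    [0,-2.5,0],
  ],
  turn=[
    [0,0,0],
    [0,0,0],
    [0,0,0],
    [0,0,0],
    [0,0,0],
  ],
  jaw=[1,1,1,1,1],
)

```text
clock: 10.18
ee_pos: [0.4973, -0.1048, 0.1113]
tool_rot: [-180.0, 0.0, -79.4]
ft_force: [-0.5, 0.7, -1.3]
width: 0.0152
```

Emit:
step_arm(
  translation=[
    [0,-2.5,0],
    [0,-2.5,0],
    [0,-2.5,0],
    [0,-2.5,0],
    [0,-2.5,0],
  ],
  turn=[
    [0,0,0],
    [0,0,0],
    [0,0,0],
    [0,0,0],
    [0,0,0],
  ],
  jaw=[1,1,1,1,1],
)

```text
clock: 10.6
ee_pos: [0.5096, -0.1025, 0.1113]
tool_rot: [-180.0, -0.0, -79.4]
ft_force: [0.4, 0.1, -1.1]
width: 0.0153
```

```bash
python3 m.py w10 
```

```text
10.65 [ 0.5100957  -0.10247309  0.11137273] [-1.79959830e+02 -4.24475827e-03 -7.93932100e+01] [ 0.51535966 -0.56400374 -1.24198836] 0.015385899967848457
tcp sl 24.2 -1.3
0.026 1481 [[28.8, -13.4], [51.1, 1.6], [69.4, 13.5]]
0.034 76 [[32.2, -12.8], [39.4, 0.3], [69.3, 13.1]]
0.042 27 [[35.9, -3.1], [36.1, -0.4], [36.5, 2.3]]
0.05 29 [[35.8, -3.0], [36.1, -0.4], [36.4, 2.2]]
0.058 17 [[36.0, -2.9], [36.2, -0.4], [36.5, 2.2]]
s 0 outer [-25.   24.2] groove -16.7 15.9 mid -0.4
s 10 outer [-24.8  24.7] groove -16.5 15.6 mid -0.4
s 20 outer [-25.2  24.4] groove -16.5 16.3 mid -0.1
s 30 outer [-24.9  24.7] groove -6.2 6.0 mid -0.1
s 40 outer [-25.3  24.5] groove 2.4 5.9 mid 4.2
s 50 outer [-25.   24.2] groove -6.7 5.9 mid -0.4
```

View pics/w10.png

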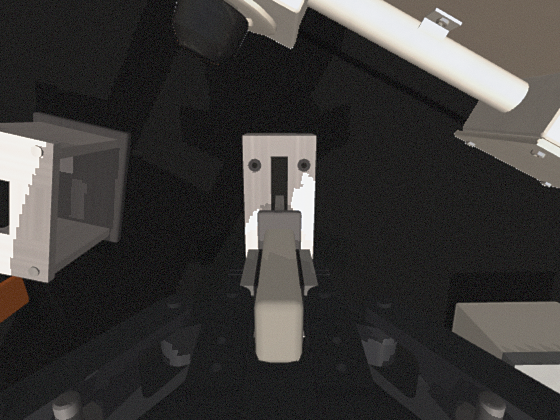

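Emit:
step_arm(
  translation=[
    [0,-2.5,0],
    [0,-2.5,0],
    [0,-2.5,0],
    [0,-2.5,0],
    [0,-2.5,0],
  ],
  turn=[
    [0,0,0],
    [0,0,0],
    [0,0,0],
    [0,0,0],
    [0,0,0],
  ],
  jaw=[1,1,1,1,1],
)

```text
clock: 11.07
ee_pos: [0.5219, -0.1003, 0.1113]
tool_rot: [-180.0, -0.0, -79.4]
ft_force: [0.2, -0.2, -1.7]
width: 0.0153
```

Emit:
step_arm(
  translation=[
    [0,-2.5,0],
    [0,-2.5,0],
    [0,-2.5,0],
    [0,-2.5,0],
    [0,-2.0,0],
  ],
  turn=[
    [0,0,0],
    [0,0,0],
    [0,0,0],
    [0,0,0],
    [0,0,0],
  ],
  jaw=[1,1,1,1,1],
)

```text
clock: 11.48
ee_pos: [0.5338, -0.098, 0.1113]
tool_rot: [-180.0, -0.0, -79.4]
ft_force: [-0.4, -0.3, -1.7]
width: 0.0155
```

```bash
python3 m.py w11 
```

```text
11.5333 [ 0.53407001 -0.09797326  0.11134497] [-1.79968204e+02 -1.08556968e-03 -7.93922467e+01] [ 0.59210996 -0.47476054 -1.7413645 ] 0.015307106726219615
tcp sl 48.6 -1.3
0.026 1264 [[53.4, -13.3], [69.4, 0.3], [79.9, 13.2]]
0.034 68 [[55.9, -13.8], [60.8, -0.1], [77.5, 13.6]]
0.042 28 [[60.5, -3.1], [60.7, -0.4], [61.0, 2.3]]
0.05 27 [[60.3, -3.0], [60.6, -0.4], [60.9, 2.2]]
0.058 17 [[60.5, -2.9], [60.6, -0.4], [60.9, 2.2]]
s 20 outer [-25.2  24.3] groove -16.7 15.9 mid -0.4
s 30 outer [-24.9  24.7] groove -16.6 15.7 mid -0.4
s 40 outer [-25.2  24.4] groove -16.4 15.7 mid -0.4
s 50 outer [-25.1  24.2] groove -6.9 6.1 mid -0.4
```

Emit:
step_arm(
  translation=[
    [0,-2.3,0],
    [0,-2.2,0],
    [0,0,0],
  ],
  turn=[
    [0,0,0],
    [0,0,0],
    [0,0,0],
  ],
  jaw=[1,1,1],
)

```text
clock: 11.78
ee_pos: [0.5383, -0.0972, 0.1113]
tool_rot: [-180.0, -0.0, -79.4]
ft_force: [0.6, 1.1, -2.2]
width: 0.0155
```

```bash
python3 m.py w12 | head -7
```

```text
11.8333 [ 0.53805796 -0.09721551  0.11131437] [-1.79995842e+02 -9.51612506e-04 -7.93923920e+01] [ 0.63588041 -0.58735156 -1.90975442] 0.015606889597532826
tcp sl 52.6 -1.3
0.026 1086 [[57.9, -13.3], [71.0, 0.3], [79.9, 13.2]]
0.034 73 [[57.7, -13.3], [65.4, -0.4], [79.0, 13.7]]
0.042 30 [[65.0, -3.1], [65.3, -0.4], [65.7, 2.3]]
0.05 30 [[65.0, -3.0], [65.2, -0.4], [65.7, 2.2]]
0.058 15 [[65.0, -2.7], [65.3, -0.4], [65.7, 2.1]]
```

View pics/w12c.png

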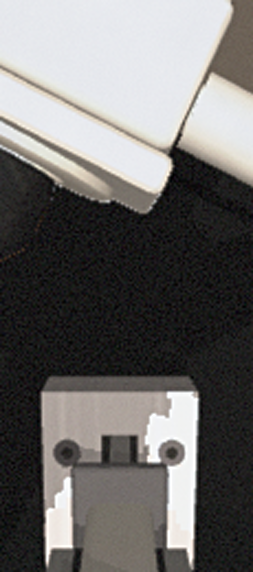

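Emit:
step_arm(
  translation=[
    [0,0,-4],
    [0,0,-12],
    [0,0,-20],
    [0,0,-24],
    [0,0,-20],
  ],
  turn=[
    [0,0,0],
    [0,0,0],
    [0,0,0],
    [0,0,0],
    [0,0,0],
  ],
  jaw=[1,1,1,1,1],
)

```text
clock: 12.25
ee_pos: [0.5381, -0.0974, 0.194]
tool_rot: [-179.9, -0.1, -79.4]
ft_force: [-0.7, -0.6, -1.1]
width: 0.0153
```

Emit:
step_arm(
  translation=[
    [0,0,-14],
    [0,0,-6],
    [8,7,0],
    [16,14,0],
    [20,17.6,0],
  ],
  turn=[
    [0,0,0],
    [0,0,-0.9],
    [0,0,0],
    [0,0,0],
    [0,0,0],
  ],
  jaw=[1,1,1,1,1],
)

```text
clock: 12.67
ee_pos: [0.5081, -0.1479, 0.2103]
tool_rot: [179.9, 0.1, -78.3]
ft_force: [0.9, -1.4, -1.3]
width: 0.0155
```

Emit:
step_arm(
  translation=[
    [22,19.4,0],
    [22,19.4,0],
    [22,19.4,0],
    [20,17.6,0],
    [18,15.8,0],
  ],
  turn=[
    [0,0,0],
    [0,0,0],
    [0,0,0],
    [0,0,0],
    [0,0,0],
  ],
  jaw=[1,1,1,1,1],
)

```text
clock: 13.08
ee_pos: [0.4376, -0.2697, 0.21]
tool_rot: [179.9, 0.1, -78.6]
ft_force: [-0.1, 0.3, -1.3]
width: 0.0152
```

Emit:
step_arm(
  translation=[
    [16,14,0],
    [14,12.3,0],
    [10,9,0],
    [7,6,0],
    [0,0,0],
  ],
  turn=[
    [0,0,0],
    [0,0,0],
    [0,0,0],
    [0,0,0],
    [0,0,0],
  ],
  jaw=[1,1,1,1,1],
)

```text
clock: 13.5
ee_pos: [0.407, -0.3239, 0.2102]
tool_rot: [179.9, 0.1, -78.7]
ft_force: [0.0, 0.3, -2.3]
width: 0.0151
```

```bash
python3 - <<'E'
from plant import r
from h import *
p=r.capture("wrist"); cv2.imwrite("pics/w13.png",p["img"]); np.savez("w13.npz",**p)
s=r.read_state();print(s["clock"],s["ee_pos"],s["tool_rot"],s["ft_force"],s["width"],s["joints"])
E
```

```text
13.55 [ 0.40779374 -0.32285125  0.21040303] [ 1.79954328e+02  9.62967675e-02 -7.86011386e+01] [ 0.61337224 -0.36987707 -1.8001092 ] 0.015606325611724117 [-4.46260681e+01  1.54415875e+00  8.45288334e+01  1.59787419e-02
  9.40323875e+01  3.39761411e+01]
```

View pics/w13.png

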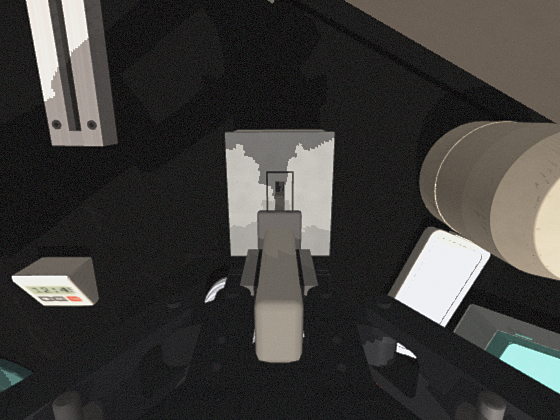

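Emit:
step_arm(
  translation=[
    [0,12,0],
    [0,20,0],
    [0,10,0],
    [0,0,0],
  ],
  turn=[
    [0,0,0],
    [0,0,0],
    [0,0,0],
    [0,0,0],
  ],
  jaw=[1,1,1,1],
)

```text
clock: 13.88
ee_pos: [0.3661, -0.3307, 0.2115]
tool_rot: [180.0, -0.0, -78.6]
ft_force: [0.4, -1.2, -1.3]
width: 0.0155
```

```bash
python3 - <<'E'
from plant import r
from h import *
p=r.capture("wrist"); cv2.imwrite("pics/w14.png",p["img"]); np.savez("w14.npz",**p)
s=r.read_state();print(s["clock"],s["ee_pos"],s["tool_rot"],s["ft_force"],s["width"])
print(top(p,[215,40,345,230],.074,.085))
cv2.imwrite("pics/w14c.png",cv2.resize(p["img"][60:240,215:345],None,fx=3.3,fy=3.3,interpolation=cv2.INTER_CUBIC))
E
```

```text
13.9333 [ 0.36717503 -0.33057061  0.2115397 ] [-1.79951076e+02 -1.67400689e-02 -7.85379656e+01] [ 0.66014395 -0.70608869 -1.65443683] 0.01581699871525312
(array([ 407.7, -323.1]), array([110.1,  90.2]), 11.5, 13864, 0.0792)
```

View pics/w14c.png

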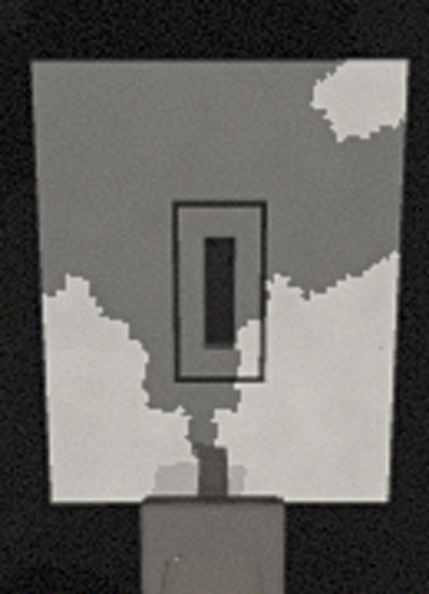

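```bash
cat > m2.py <<'E'
from h import *
import sys
C=np.array([.4078,-.3228]);a=np.radians(11.5)
ex=np.array([np.cos(a),np.sin(a)]);ey=np.array([-np.sin(a),np.cos(a)])
def loc(P): D=P[...,:2]-C; return np.stack([D@ex,D@ey],-1)*1000
def blade(p,zs,rows=(120,330)):
    W,ok=world(p);L=loc(W);m=np.zeros_like(ok);m[rows[0]:rows[1],230:330]=1;m&=ok
    for z0,z1 in zs:
        q=L[m&(W[...,2]>z0)&(W[...,2]<z1)]
        if len(q)>4: print(" z",round(z0,3),round(z1,3),len(q),np.percentile(q,[1,3,50,97,99],axis=0).round(1).tolist())
E
python3 - <<'E'
from m2 import *
p=dict(np.load("w14.npz"))
g=cv2.cvtColor(p["img"],cv2.COLOR_BGR2GRAY).astype(float)
for r_ in (138,142,146,150,154,158,162): print(r_,g[r_,262:300].astype(int))
for th in(50,60,70): 
    for o in dark_rect(p,[271,126,292,171],.08,th,40):
        print(th,o,loc(np.array([[o[1][0]/1000,o[1][1]/1000]])).round(2))
# outline: 1mm? bounding
for o in dark_rect(p,[262,115,300,180],.08,75,30): print("out",o,loc(o[1]/1000).round(2))
blade(p,[(z,z+.01) for z in np.arange(.115,.18,.01)])
E
```

```text
138 [111 117 116 121 119  61  42  92 115 119 118 115 119 116 102  48  36  44
  41  43  40  43  21  35  86 118 113 114 113 118 119 122  45  61 117 119
 116 111]
142 [116 113 113 117 118  77  40  93 116 116 117 115 120 117 101  44  37  33
  38  36  39  45  32  38 100 116 116 114 115 115 118 120  50  62 116 113
 123 118]
146 [119 112 116 117 119  79  42  95 115 113 114 113 117 116 100  46  32  42
  37  41  31  37  32  35 104 118 117 117 119 117 112  96  46 104 203 195
 193 191]
150 [113 114 114 115 120  77  35  96 114 115 108 113 116 118 102  41  36  35
  32  40  39  38  35  40 100 117 121 113 118 114 121  94  40  60 125 190
 191 190]
154 [114 109 111 116 110  77  38  91 116 112 114 111 117 114 102  50  38  36
  41  31  38  34  33  40  98 118 112 113 114 116 115  92  34  85 189 194
 188 187]
158 [113 112 112 117 120  74  34  72 116 116 114 117 113 118 104  50  31  39
  35  35  41  34  37  38  99 111 114 122 189 196 194 165  72 126 193 190
 189 187]
162 [113 112 115 114 118  92  39  74 118 117 115 109 117 116 102  44  30  34
  37  31  36  32  35  37 106 195 196 193 190 191 194 162  67 12
[... 304 characters left out ...]
ay([ 407.6, -323.1]), array([44.5, 23.4]), 11.42) [-0.26 -0.25]
out ([15, 17, 9, 34], array([ 407.5, -323.1]), array([27.2,  6.8]), 11.42) [-0.35 -0.23]
 z 0.115 0.125 10 [[-30.4, -1.3], [-30.4, -1.2], [-30.1, 1.5], [-29.8, 3.5], [-29.8, 3.6]]
 z 0.125 0.135 29 [[-30.4, -1.3], [-30.3, -1.3], [-30.1, 1.5], [-29.8, 4.4], [-29.8, 4.4]]
 z 0.135 0.145 33 [[-30.3, -1.2], [-30.3, -1.2], [-30.0, 1.6], [-29.8, 4.3], [-29.7, 4.3]]
 z 0.145 0.155 39 [[-30.5, -1.1], [-30.4, -1.0], [-30.1, 1.6], [-29.7, 4.2], [-29.7, 4.2]]
 z 0.155 0.165 14 [[-30.2, -1.0], [-30.2, -1.0], [-30.0, 0.9], [-29.7, 3.9], [-29.7, 4.0]]
 z 0.175 0.185 55 [[-23.6, -9.3], [-23.4, -8.4], [-23.1, 2.7], [-22.7, 12.7], [-22.7, 13.0]]
```

Emit:
step_arm(
  translation=[
    [1.7,-10,0],
    [0,-18,0],
    [0,-11,0],
    [0,-4,4],
    [0,0,10],
  ],
  turn=[
    [0,0,0],
    [0,0,0],
    [0,0,0],
    [0,0,0],
    [0,0,0],
  ],
  jaw=[1,1,1,1,1],
)

```text
clock: 14.35
ee_pos: [0.4122, -0.324, 0.1982]
tool_rot: [-179.9, -0.1, -78.4]
ft_force: [-0.1, -0.5, -1.4]
width: 0.0156
```

Emit:
step_arm(
  translation=[
    [0,0,8],
    [0,0,4],
    [0,0,0],
    [0,0,0],
  ],
  turn=[
    [0,0,0],
    [0,0,0],
    [0,0,0],
    [0,0,0],
  ],
  jaw=[1,1,1,1],
)

```text
clock: 14.68
ee_pos: [0.4094, -0.3239, 0.1846]
tool_rot: [179.9, 0.1, -78.5]
ft_force: [0.7, 0.4, -1.2]
width: 0.0151
```

```bash
cat > m3.py <<'E'
from plant import r
from m2 import *
n=sys.argv[1]
p=r.capture("wrist"); cv2.imwrite(f"pics/{n}.png",p["img"]); np.savez(f"{n}.npz",**p)
s=r.read_state();T=s["ee_pos"];print(s["clock"],T,s["tool_rot"],s["ft_force"],s["moment"],s["width"])
print("tcp loc",loc(T).round(2),top(p,[200,40,360,260],.075,.0835))
blade(p,[(z,z+.008) for z in np.arange(max(T[2]-.092,.084),T[2]-.025,.008)])
# outline frame right/left per row
g=cv2.cvtColor(p["img"],cv2.COLOR_BGR2GRAY)
cv2.imwrite(f"pics/{n}c.png",cv2.resize(p["img"][120:250,235:325],None,fx=4.5,fy=4.5,interpolation=cv2.INTER_CUBIC))
E
python3 m3.py w15
```

```text
14.7333 [ 0.40966317 -0.32412649  0.18523161] [ 1.79993167e+02  7.07173597e-03 -7.85329036e+01] [ 0.36845787  0.3427869  -1.68027117] [ 0.02071904  0.01232222 -0.01153   ] 0.01532887498880739
tcp loc [ 1.56 -1.67] (array([ 412.7, -322. ]), array([99.7, 90.5]), 11.4, 11406, 0.0792)
 z 0.093 0.101 18 [[13.4, -3.3], [13.4, -3.2], [13.7, -0.3], [13.9, 1.8], [13.9, 1.8]]
 z 0.101 0.109 26 [[13.5, -3.2], [13.5, -3.2], [13.7, -0.3], [13.9, 2.5], [13.9, 2.5]]
 z 0.109 0.117 26 [[13.4, -3.1], [13.4, -3.1], [13.6, -0.3], [14.0, 2.4], [14.0, 2.4]]
 z 0.117 0.125 29 [[13.3, -3.0], [13.3, -3.0], [13.7, -0.3], [14.0, 2.3], [14.0, 2.3]]
 z 0.125 0.133 26 [[13.3, -2.9], [13.4, -2.9], [13.7, -0.3], [14.1, 2.2], [14.1, 2.2]]
 z 0.149 0.157 39 [[19.4, -11.4], [20.2, -10.6], [20.7, -0.3], [20.9, 10.6], [20.9, 11.3]]
 z 0.157 0.165 1060 [[0.4, -11.9], [1.8, -11.7], [14.9, -0.3], [20.7, 11.1], [20.9, 11.5]]
```

View pics/w15c.png

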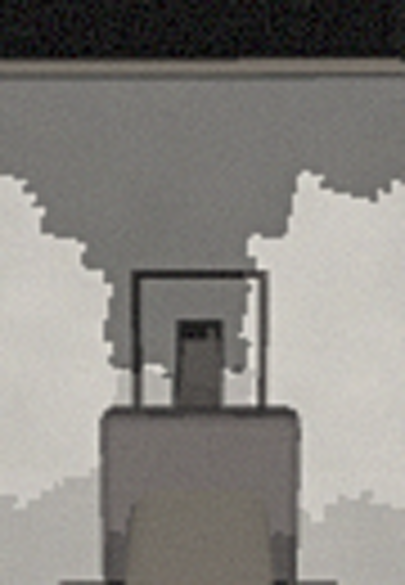

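```bash
cat > m4.py <<'E'
from m2 import *
p=dict(np.load(sys.argv[1]+".npz"));g=cv2.cvtColor(p["img"],cv2.COLOR_BGR2GRAY).astype(int)
r0,r1=int(sys.argv[2]),int(sys.argv[3])
for v in range(r0,r1): print(v,g[v,262:298])
for v in range(r0,r1):
    l=loc(pix2plane(p,np.array([[270.,v],[288.,v]]),.08)); print(v,l.round(2).tolist())
E
python3 m4.py w15 186 200
```

```text
186 [116 121  63  40  98 117 113 119 120 111 115 117 118 113 113 116 116 116
 115 118 112 115 110 115 114 115 112 120 201 205 135  69 128 200 202 199]
187 [116 117  58  38  94 116 114 115 118 116 114 115 113 115 115 110 116 114
 116 113 112 113 112 114 115 114 107 118 203 208 139  69 134 204 205 200]
188 [117 114  59  38  99 116 115 114 114 116 117 116 115 115 114 117 113 113
 114 116 114 116 114 117 115 115 105 117 199 203 136  67 133 206 201 201]
189 [116 121  57  32  98 116 119 119 113 115 117 114 114 115 119 117 115 118
 119 117 114 118 118 110 112 110 111 124 200 205 138  70 135 202 205 202]
190 [115 120  64  43  96 119 113 118 119 112 118 117 120 117 118 120 123 117
 117 114 115 117 119 118 117 110 122 194 206 207 140  71 129 208 206 199]
191 [118 117  59  35  98 119 119 112 116 117 115 117  72  50  49  54  52  54
  52  47  49  47  84 116 114 114 119 201 206 204 137  66 132 206 203 203]
192 [117 117  60  38 100 119 117 115 118 116 121 118  69  36  26  30  28  33
  28  40  36  34  73 116 114 108 118 204 205 205 138  73 131 204 205 200]
193 [122 119  76  36  93 121 117 116 119 11
[... 806 characters left out ...]
 82 116 119 112 110 122 209 213 136  74 167 204 203 202]
199 [117 117  80  35  75 114 111 111 112 116 119 122  65  68  85  81  82  82
  85  80  85  80  80 114 117 115 109 122 206 207 135  70 169 205 205 200]
186 [[17.56, 6.63], [17.56, -7.33]]
187 [[16.77, 6.64], [16.76, -7.34]]
188 [[15.98, 6.65], [15.97, -7.35]]
189 [[15.18, 6.65], [15.17, -7.35]]
190 [[14.38, 6.66], [14.38, -7.36]]
191 [[13.59, 6.67], [13.58, -7.36]]
192 [[12.79, 6.67], [12.78, -7.37]]
193 [[11.98, 6.68], [11.98, -7.38]]
194 [[11.18, 6.69], [11.17, -7.38]]
195 [[10.38, 6.69], [10.37, -7.39]]
196 [[9.57, 6.7], [9.56, -7.39]]
197 [[8.77, 6.71], [8.76, -7.4]]
198 [[7.96, 6.71], [7.95, -7.4]]
199 [[7.15, 6.72], [7.14, -7.41]]
```

Emit:
step_arm(
  translation=[
    [0,0.9,0],
    [0,0,2],
    [0,0,2],
    [0,0,0],
    [0,0,0],
  ],
  turn=[
    [0,0,0],
    [0,0,0],
    [0,0,0],
    [0,0,0],
    [0,0,0],
  ],
  jaw=[1,1,1,1,1],
)

```text
clock: 15.15
ee_pos: [0.4091, -0.3242, 0.1812]
tool_rot: [180.0, 0.0, -78.5]
ft_force: [0.7, 0.3, -2.0]
width: 0.0154
```

```bash
python3 m3.py w16; python3 m4.py w16 186 200|head -28
```

```text
15.2 [ 0.40912616 -0.32416682  0.18131946] [-1.79994701e+02  1.80229032e-03 -7.85032334e+01] [-0.37133202  0.16909385 -2.16561872] [ 0.04443929  0.00517506 -0.05360749] 0.015319950377462465
tcp loc [ 1.03 -1.6 ] (array([ 413.1, -321.9]), array([98.8, 90.4]), 11.5, 11599, 0.0792)
 z 0.089 0.097 17 [[13.2, -3.5], [13.2, -3.5], [13.3, -0.6], [13.5, 1.6], [13.5, 1.6]]
 z 0.097 0.105 26 [[13.1, -3.5], [13.1, -3.4], [13.3, -0.6], [13.6, 2.2], [13.6, 2.2]]
 z 0.105 0.113 26 [[13.0, -3.3], [13.0, -3.3], [13.3, -0.6], [13.8, 2.1], [13.8, 2.1]]
 z 0.113 0.121 29 [[13.0, -3.2], [13.0, -3.2], [13.4, -0.6], [13.7, 2.0], [13.8, 2.1]]
 z 0.121 0.129 27 [[13.1, -3.1], [13.1, -3.1], [13.5, -0.6], [13.6, 2.0], [13.7, 2.0]]
 z 0.145 0.153 16 [[20.1, -10.2], [20.2, -9.7], [20.3, 3.3], [20.4, 9.6], [20.4, 9.8]]
 z 0.153 0.161 1075 [[0.1, -12.1], [1.3, -11.9], [14.8, -0.5], [20.5, 10.9], [20.6, 11.4]]
186 [120  99  39  56 116 119 119 116 115 117 118 116 112 118 116 120 115 117
 119 117 117 118 120 116 115 114 110 116 202 209 112  71 169 207 204 202]
187 [119  98  40  63 123 121 120 118 116 114 116 114 120
[... 1206 characters left out ...]
46  39  60  61  56  53
  56  58  55  52  96 117 120 114 110 105 120 204 109  72 168 202 203 202]
196 [119 102  41  61 121 117 114 115 120 123 121 106  47  49  84  86  85  82
  87  88  87  69 104 111 116 116 117 112 129 208 111  72 169 206 202 202]
197 [120  98  44  58 120 121 115 115 118 116 116 108  44  54  86  83  84  86
  83  92  83  71 103 116 115 115 115 123 205 212 108  70 172 210 205 202]
198 [120  99  40  60 120 118 118 116 119 122 122 119  45  57  88  84  82  88
  80  83  82  71 101 113 117 112 112 120 211 210 113  73 172 209 205 204]
199 [117 119  46  52 118 117 116 116 120 121 123 117  49  65  83  85  86  82
  85  88  84  82 100 114 115 113 111 116 204 215 106  70 170 201 204 207]
```

View pics/w16c.png

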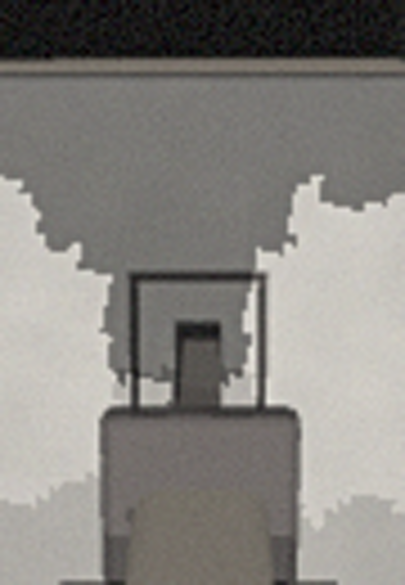

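Emit:
step_arm(
  translation=[
    [-0.4,0.5,0],
    [0,0,2],
    [0,0,2],
    [0,0,0],
    [0,0,0],
  ],
  turn=[
    [0,0,0],
    [0,0,0],
    [0,0,0],
    [0,0,0],
    [0,0,0],
  ],
  jaw=[1,1,1,1,1],
)

```text
clock: 15.62
ee_pos: [0.4085, -0.3238, 0.177]
tool_rot: [180.0, 0.0, -78.5]
ft_force: [0.3, -0.0, -1.7]
width: 0.0154
```

```bash
cat > m5.py <<'E'
from m2 import *
p=dict(np.load(sys.argv[1]+".npz"));g=cv2.cvtColor(p["img"],cv2.COLOR_BGR2GRAY).astype(float)
# slot edges subpixel
def edge(x0,prof,bg,dk,left):
    f=np.clip((bg-prof)/(bg-dk),0,1); return f
rows=[]
vs=range(188,205)
col=g[180:206,276:283].mean(1); bg=np.median(col[:8]); 
i=np.argmax(col<(bg+35)/2); dk=35
fr=(bg-col[i-1])/(bg-dk); e=180+i-0.5-np.clip(fr,0,1) if fr>.08 else 180+i-.5+np.clip((col[i]-dk)/(bg-dk),0,1)
print("slot far row",e)
r0=180+i+1
pr=g[r0:r0+2,262:300].mean(0); bg2=np.median(pr[5:10])
f=np.clip((bg2-pr)/(bg2-35),0,1)
L=262+11+.5-f[8:12].sum() ; c=16
left=262+c-.5-f[8:c].sum(); right=262+c-.5+f[c:26].sum()
print("slot cols",left.round(2),right.round(2))
for z in (.08,.0792): 
    P=loc(pix2plane(p,np.array([[(left+right)/2,e]]),z)); print("slot far edge local",P.round(2), "-> centre s",(P[0,0]-14).round(2))
W,ok=world(p);Lc=loc(W);m=np.zeros_like(ok);m[185:235,262:297]=1
zc=np.median(W[225:235,265:290,2])
for z0,z1 in ((.084,.1),(.1,.115)):
    q=Lc[m&ok&(W[...,2]>z0)&(W[...,2]<z1)&(Lc[...,0]<15.5)]
    if len(q): print("blade centre",len(q),(np.median(q[:,0])-13).round(2),(np.percentile(q[:,1],[2,98]).mean()).round(2),np.median(q[:,1]).round(2))
E
python3 m3.py w17|head -2; for k in w15 w16 w17; do python3 m5.py $k; done
```

```text
15.6667 [ 0.40852846 -0.32383479  0.17716364] [ 1.79995264e+02  1.41493331e-02 -7.85000398e+01] [ 0.35215524 -0.15519649 -1.40466125] [0.02479791 0.04450306 0.00555459] 0.015336979592584074
tcp loc [ 0.51 -1.16] (array([ 413.7, -321.9]), array([97.1, 90.4]), 11.5, 11867, 0.0792)
slot far row 179.06244384546272
slot cols 277.26 277.81
slot far edge local [[23.02  0.78]] -> centre s 9.02
slot far edge local [[22.87  0.78]] -> centre s 8.87
blade centre 16 0.66 -0.7 -0.34
blade centre 47 0.65 -0.34 -0.34
slot far row 180.05614973262033
slot cols 277.25 277.72
slot far edge local [[22.61  0.51]] -> centre s 8.61
slot far edge local [[22.45  0.52]] -> centre s 8.45
blade centre 26 0.37 -0.81 -0.62
blade centre 46 0.32 -0.6 -0.6
slot far row 180.25656108597286
slot cols 277.26 277.73
slot far edge local [[22.78  1.02]] -> centre s 8.78
slot far edge local [[22.62  1.02]] -> centre s 8.62
blade centre 38 -0.14 -0.13 -0.1
blade centre 52 -0.02 -0.06 -0.07
```

View pics/w17c.png

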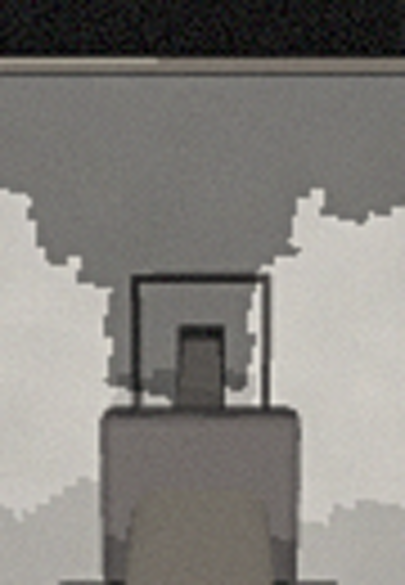

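```bash
sed -i 's/g\[180:206,276:283\]/g[185:206,276:283]/; s/col\[:8\]/col[:5]/; s/e=180+i-0.5/e=185+i-0.5/; s/else 180+i/else 185+i/; s/r0=180+i+1/r0=185+i+1/' m5.py; for k in w15 w16 w17; do python3 m5.py $k; done
```

```text
slot far row 190.69964349376113
slot cols 273.89 283.69
slot far edge local [[13.82 -0.19]] -> centre s -0.18
slot far edge local [[13.64 -0.19]] -> centre s -0.36
blade centre 16 0.66 -0.7 -0.34
blade centre 47 0.65 -0.34 -0.34
slot far row 191.05555555555554
slot cols 273.43 283.72
slot far edge local [[14.02 -0.32]] -> centre s 0.02
slot far edge local [[13.83 -0.32]] -> centre s -0.17
blade centre 26 0.37 -0.81 -0.62
blade centre 46 0.32 -0.6 -0.6
slot far row 191.83935018050542
slot cols 274.11 284.33
slot far edge local [[13.88 -0.28]] -> centre s -0.12
slot far edge local [[13.69 -0.28]] -> centre s -0.31
blade centre 38 -0.14 -0.13 -0.1
blade centre 52 -0.02 -0.06 -0.07
```

Emit:
step_arm(
  translation=[
    [0.2,0.1,1],
    [0,0,1],
    [0,0,1],
    [0,0,0],
    [0,0,0],
  ],
  turn=[
    [0,0,0],
    [0,0,0],
    [0,0,0],
    [0,0,0],
    [0,0,0],
  ],
  jaw=[1,1,1,1,1],
)

```text
clock: 16.08
ee_pos: [0.4085, -0.324, 0.1742]
tool_rot: [180.0, 0.0, -78.5]
ft_force: [-1.0, 0.2, -1.2]
width: 0.0152
```

```bash
python3 m3.py w18|head -2; for k in w18; do python3 m5.py $k; done
```

```text
16.1333 [ 0.40851808 -0.324103    0.17428349] [-1.79995587e+02  1.86333671e-03 -7.85014256e+01] [-0.09596471  0.12367682 -1.5458066 ] [-0.01490323 -0.03770546 -0.05994642] 0.015053818418749733
tcp loc [ 0.44 -1.42] (array([ 414.5, -321.8]), array([95.9, 90.4]), 11.6, 12020, 0.0792)
slot far row 192.6934306569343
slot cols 273.93 283.58
slot far edge local [[13.85 -0.25]] -> centre s -0.15
slot far edge local [[13.66 -0.25]] -> centre s -0.34
blade centre 46 -0.17 -0.45 -0.42
blade centre 53 -0.08 -0.38 -0.39
```

Emit:
step_arm(
  translation=[
    [-0.1,0.1,1],
    [0,0,1],
    [0,0,1],
    [0,0,1],
    [0,0,0],
  ],
  turn=[
    [0,0,0],
    [0,0,0],
    [0,0,0],
    [0,0,0],
    [0,0,0],
  ],
  jaw=[1,1,1,1,1],
)

```text
clock: 16.55
ee_pos: [0.4083, -0.3239, 0.17]
tool_rot: [180.0, 0.0, -78.5]
ft_force: [0.3, 0.3, -2.7]
width: 0.0153
```

```bash
python3 m3.py w19|head -2; for k in w19; do python3 m5.py $k; done
```

```text
16.6 [ 0.40833387 -0.32392733  0.17011202] [ 1.79992730e+02  1.82316497e-02 -7.84985868e+01] [-0.12798424 -0.83830577 -1.00039402] [ 0.02906625 -0.01452441  0.0031561 ] 0.015560776127249785
tcp loc [ 0.3  -1.21] (array([ 415.4, -321.5]), array([94. , 90.6]), 11.5, 12282, 0.0792)
slot far row 193.63917525773195
slot cols 274.85 281.95
slot far edge local [[13.96  0.23]] -> centre s -0.04
slot far edge local [[13.77  0.23]] -> centre s -0.23
blade centre 53 -0.35 -0.21 -0.2
blade centre 56 -0.34 -0.17 -0.18
```

View pics/w19c.png

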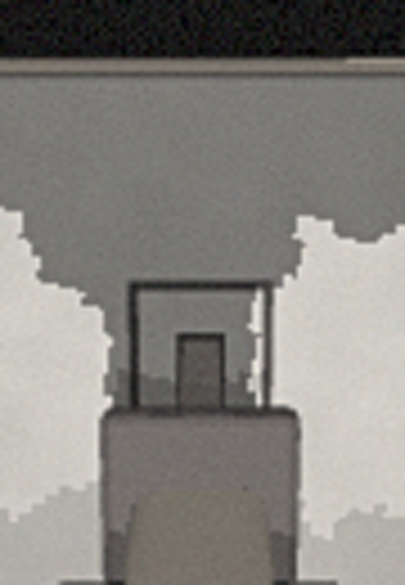

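Emit:
step_arm(
  translation=[
    [0.05,-0.15,1.5],
    [0,0,2],
    [0,0,2],
    [0,0,2],
    [0,0,0],
  ],
  turn=[
    [0,0,0],
    [0,0,0],
    [0,0,0],
    [0,0,0],
    [0,0,0],
  ],
  jaw=[1,1,1,1,1],
)

```text
clock: 17.02
ee_pos: [0.4083, -0.3238, 0.1621]
tool_rot: [180.0, 0.1, -78.5]
ft_force: [0.2, 0.3, -1.1]
width: 0.015
```

```bash
python3 m3.py w20|head -2; for k in w20; do python3 m5.py $k; done; python3 m4.py w20 192 200 | head -16
```

```text
17.0667 [ 0.40838133 -0.32384002  0.16234832] [ 1.79977083e+02  4.42880709e-02 -7.84989368e+01] [-0.21928756 -0.02662541 -1.22171792] [-0.05483519 -0.02558705  0.03908889] 0.015304770615637231
tcp loc [ 0.36 -1.14] (array([ 417. , -321.3]), array([90.6, 90.4]), 11.5, 12738, 0.0792)
slot far row 184.11581920903956
slot cols 277.45 277.57
slot far edge local [[22.77  1.  ]] -> centre s 8.77
slot far edge local [[22.6   1.01]] -> centre s 8.6
blade centre 54 -0.3 -0.04 -0.04
blade centre 36 -0.29 -0.04 -0.03
192 [143  71  39  88 140 139 137 139 142 136 140 138 136 139 133 134 135 141
 137 137 137 134 140 138 134 137 137 137 131 148 145 126 109  89 208 236]
193 [142  70  39  94 140 137 137 136 137 138 133 134 140 139 138 135 140 138
 136 138 137 137 135 137 137 137 139 137 143 238 235 160 110  89 202 235]
194 [139  75  37  93 142 140 138 139 141 138 138 141 137 134 136 137 138 138
 137 137 140 138 139 137 138 140 134 134 145 237 241 239 130  87 206 235]
195 [141  74  47  94 142 140 138 139 138 140 139 141 138 137 135 140 141 139
 139 138 141 141 137 135 135 139 138 135 144 237 238 243 135  84 203 235]
196 [139  70  41  92 140 138 138 135 138 140 140 141 122 110 131 126 127 129
 129 130 130 129 111 119 139 139 139 136 134 147 162 238 133  81 203 234]
197 [144  71  45  94 138 140 139 139 140 141 137 141  78  74  96 103 100  99
 102 101 101  92  55 103 140 137 136 135 135 129 142 244 137  86 202 237]
198 [143  70  39  90 141 144 137 139 140 142 145 141  75  71  93  98  95 100
  94  97  98  84  39  99 139 141 136 139 136 131 143 243 130  84 205 233]
199 [143  77  45  93 140 140 138 140 138 135 143 140  78  82 102 100  99 105
  99 102 104 101  46 100 136 135 140 141 136 131 147 241  99  80 205 233]
```

Emit:
step_arm(
  translation=[
    [0.2,0,2],
    [0,0,2.5],
    [0,0,2.5],
    [0,0,2.5],
    [0,0,0],
  ],
  turn=[
    [0,0,0],
    [0,0,0],
    [0,0,0],
    [0,0,0],
    [0,0,0],
  ],
  jaw=[1,1,1,1,1],
)

```text
clock: 17.48
ee_pos: [0.4083, -0.3239, 0.1524]
tool_rot: [180.0, 0.1, -78.5]
ft_force: [0.2, -0.0, -0.9]
width: 0.0151
```

```bash
python3 m3.py w21|head -2; for k in w21; do python3 m5.py $k|tail -2; done; python3 m4.py w21 199 205 | head -12
```

```text
17.5333 [ 0.40837596 -0.32402358  0.15273927] [ 1.79969525e+02  5.14891537e-02 -7.85004999e+01] [ 0.1091042  -0.49578408 -1.33514537] [-0.01185371 -0.01587374 -0.01213386] 0.014926356561971657
tcp loc [ 0.32 -1.31] (array([ 419.5, -320.8]), array([86. , 90.5]), 11.5, 13298, 0.0792)
slot far edge local [[22.15  0.84]] -> centre s 8.15
blade centre 61 -0.34 -0.16 -0.16
199 [ 98  46  71 149 148 144 145 140 139 146 146 150 144 143 146 142 144 146
 143 145 142 145 144 146 148 142 143 140 144 146 142 148 154  82 130 244]
200 [ 96  41  73 151 149 147 143 146 146 144 147 128  66  94 107  98  96 104
 109 107 108 107  60 103 143 143 144 143 140 142 144 158 150  84 130 244]
201 [100  42  73 149 150 143 147 146 140 147 147 130  52  82 103 106 102 102
 101 105 105 102  38  94 147 146 142 145 144 142 153 246 181  84 130 244]
202 [100  51  71 149 146 146 145 148 147 148 148 131  54  84 104 110 105 108
 104 106 107 103  48  97 145 149 145 143 143 140 153 249 179  84 131 242]
203 [ 98  48  74 146 149 146 147 145 149 148 151 129  60  88 102 108 103 104
 106 105 108 103  53  97 140 144 149 141 117 137 150 249 178  84 132 245]
204 [101  49  59 116 117 147 144 146 146 142 152 130  59  99  99  96  98 103
 108 106 109 103  49  97 148 146 147 142 112 103 123 227 156  77 134 243]
```

Emit:
step_arm(
  translation=[
    [0.1,-0.1,2],
    [0,0,2.5],
    [0,0,2.5],
    [0,0,2.5],
    [0,0,0],
  ],
  turn=[
    [0,0,0],
    [0,0,0],
    [0,0,0],
    [0,0,0],
    [0,0,0],
  ],
  jaw=[1,1,1,1,1],
)

```text
clock: 17.95
ee_pos: [0.4084, -0.324, 0.143]
tool_rot: [180.0, 0.1, -78.5]
ft_force: [0.2, 0.0, -0.9]
width: 0.0153
```

Emit:
step_arm(
  translation=[
    [0.1,0,2],
    [0,0,2.5],
    [0,0,2.5],
    [0,0,2.5],
    [0,0,0],
  ],
  turn=[
    [0,0,0],
    [0,0,0],
    [0,0,0],
    [0,0,0],
    [0,0,0],
  ],
  jaw=[1,1,1,1,1],
)

```text
clock: 18.37
ee_pos: [0.4084, -0.3241, 0.1335]
tool_rot: [180.0, 0.1, -78.5]
ft_force: [0.0, 1.3, -1.7]
width: 0.0152
```

```bash
python3 m3.py w22
```

```text
18.4167 [ 0.40853144 -0.32422807  0.13383741] [ 1.79975545e+02  4.11922731e-02 -7.85011648e+01] [-1.06071664  0.17174391 -1.16924472] [-0.01671217 -0.00287876 -0.04069499] 0.015132653423729514
tcp loc [ 0.43 -1.55] (array([ 423.8, -319.8]), array([77.2, 90.4]), 11.5, 14639, 0.0792)
 z 0.1 0.108 94 [[9.4, -12.3], [14.3, -12.3], [19.7, -1.2], [20.1, 11.4], [20.2, 11.6]]
 z 0.108 0.116 1042 [[-0.4, -11.9], [0.9, -11.7], [13.4, -0.4], [19.6, 11.0], [19.9, 11.5]]
```

View pics/w22.png

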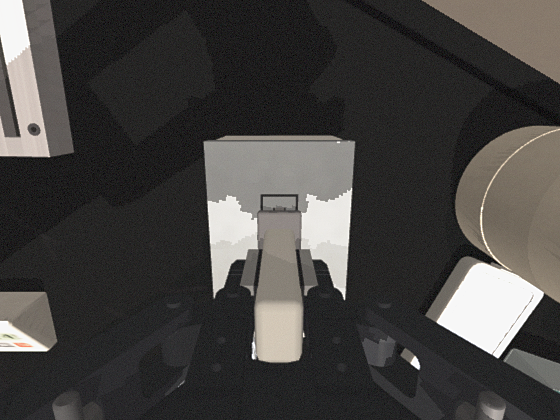

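Emit:
step_arm(
  translation=[
    [-0.1,0,2],
    [0,0,2.5],
    [0,0,2.5],
    [0,0,2],
    [0,0,1.5],
  ],
  turn=[
    [0,0,0],
    [0,0,0],
    [0,0,0],
    [0,0,0],
    [0,0,0],
  ],
  jaw=[1,1,1,1,1],
)

```text
clock: 18.83
ee_pos: [0.4086, -0.3242, 0.1234]
tool_rot: [180.0, 0.0, -78.5]
ft_force: [-0.1, 0.3, -2.2]
width: 0.0151
```

Emit:
step_arm(
  translation=[
    [0,0,0],
    [0,0,0],
    [0,0,0],
    [0,0,0],
    [0,0,0],
  ],
  turn=[
    [0,0,0],
    [0,0,0],
    [0,0,0],
    [0,0,0],
    [0,0,0],
  ],
  jaw=[1,1,1,1,1],
)

```text
clock: 19.25
ee_pos: [0.4088, -0.3244, 0.124]
tool_rot: [-180.0, -0.0, -78.5]
ft_force: [0.4, -0.1, -2.0]
width: 0.0154
```

```bash
python3 m3.py w23; python3 - <<'E'
from plant import r
from h import *
a=r.capture("scene");b=r.capture("side")
f=lambda a,s:cv2.resize(a,s,interpolation=cv2.INTER_CUBIC)
cv2.imwrite("pics/c23.png",np.hstack([f(a["img"][190:370,300:430],(390,540)),f(b["img"][20:170,220:340],(400,500))[:500] if 0 else cv2.copyMakeBorder(f(b["img"][20:170,220:340],(400,500)),0,40,0,0,0)]))
cv2.imwrite("pics/scene23.png",a["img"])
s=r.read_state();print(s["clock"],s["ee_pos"],s["ft_force"],s["moment"],s["width"],abs(s["joint_vel"]).max())
E
```

```text
19.3 [ 0.40877895 -0.32440308  0.12398528] [-1.79987147e+02 -1.66833330e-02 -7.85008786e+01] [ 0.7123133  -1.04557936 -1.23052365] [-0.0238608  -0.00314191 -0.00372369] 0.015284351762922612
tcp loc [ 0.64 -1.77] (array([ 426.1, -319.3]), array([72.5, 90.5]), 11.5, 15162, 0.0792)
 z 0.092 0.1 555 [[-0.3, -12.6], [1.0, -12.3], [15.6, 0.3], [20.3, 10.8], [20.4, 11.2]]
19.4 [ 0.40877609 -0.32436503  0.12394376] [ 0.24941146 -1.07037068 -1.84691544] [ 0.0028112  -0.02722401  0.06099194] 0.015304168750003158 0.058459934074765775
```

View pics/c23.png

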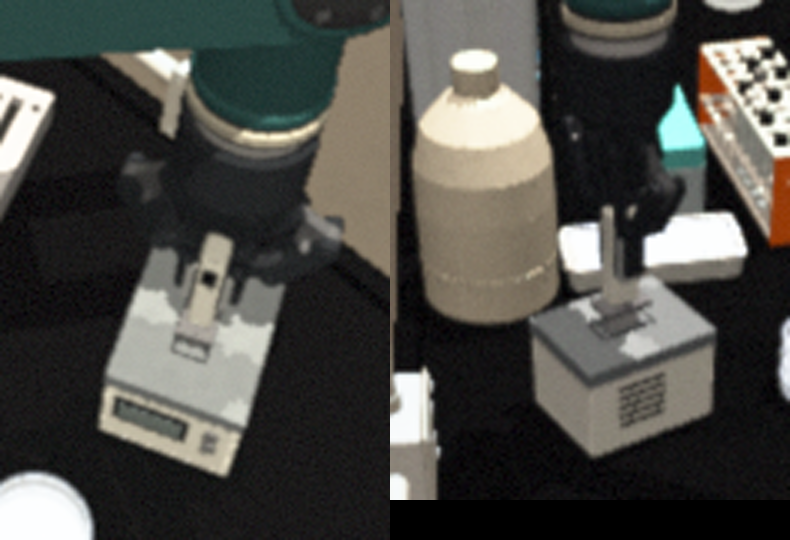

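View pics/scene23.png

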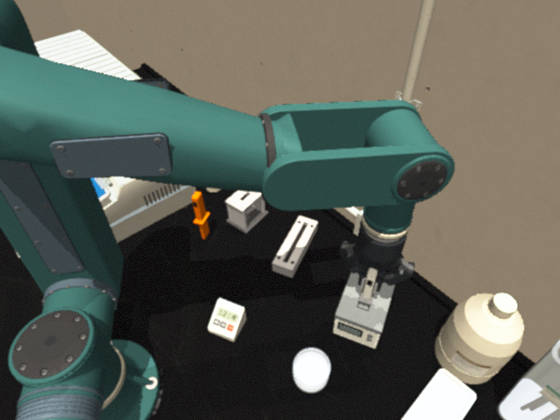

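Emit:
step_arm(
  translation=[
    [-0.3,0.2,0],
    [0,0,0],
    [0,0,0],
    [0,0,0],
    [0,0,0],
  ],
  turn=[
    [0,0,0],
    [0,0,0],
    [0,0,0],
    [0,0,0],
    [0,0,0],
  ],
  jaw=[1,1,1,1,1],
)

```text
clock: 19.82
ee_pos: [0.4085, -0.3241, 0.1238]
tool_rot: [-180.0, -0.0, -78.5]
ft_force: [-0.7, 0.2, -1.6]
width: 0.0152
```

Emit:
step_arm(
  translation=[
    [0,0,0],
    [0,0,0],
    [0,0,0],
    [0,0,0],
    [0,0,0],
  ],
  turn=[
    [0,0,0],
    [0,0,0],
    [0,0,0],
    [0,0,0],
    [0,0,0],
  ],
  jaw=[1,1,1,1,1],
)

```text
clock: 20.23
ee_pos: [0.4085, -0.3241, 0.1238]
tool_rot: [-180.0, 0.0, -78.5]
ft_force: [-0.0, 0.4, -1.7]
width: 0.0153
```

```bash
python3 - <<'E'
from plant import r
from m2 import *
p=r.capture("wrist"); np.savez("w24.npz",**p)
q=r.capture("side"); 
for t in("extract_bottle","strip_canister"): print(t,[(round(d["score"],2),d["box"]) for d in r.silhouettes(q,t)][:1])
W,ok=world(p); print("collar top z",np.median(W[222:235,265:292,2]))
s=r.read_state();print(s["clock"],s["ee_pos"],loc(s["ee_pos"]),s["tool_rot"],s["ft_force"],s["moment"],s["width"])
cv2.imwrite("pics/w24.png",cv2.resize(p["img"][120:400,180:380],None,fx=2,fy=2))
E
```

```text
extract_bottle [(0.86, [307.6, 285.2, 335.4, 336.1])]
strip_canister [(0.93, [241.2, 316.1, 269.0, 359.9])]
collar top z 0.10078032479810163
20.4333 [ 0.40846545 -0.32405996  0.12383816] [ 0.40089903 -1.36733712] [-1.79995191e+02 -1.84985881e-03 -7.84997557e+01] [-0.5324608  -0.56209825 -1.34536609] [-0.01131484  0.00817189  0.010583  ] 0.015280951490533032
```

View pics/w24.png

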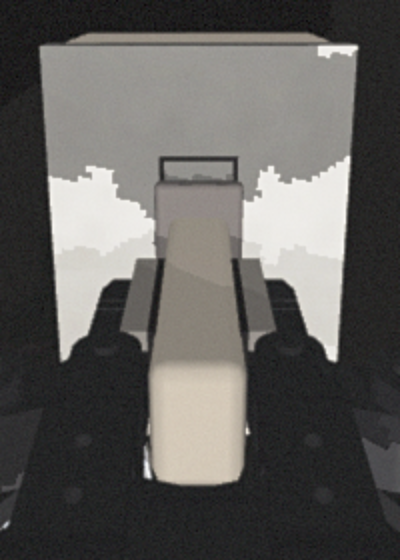

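```bash
python3 -c "
from plant import r
print(r.hand_in())"
```

```text
the job is handed in; nothing more can be done
None
```

The job is handed in at about 20 s of the 67 s. The probe is held still in the reader, and no verdict was reported.

- **Pick-up:** I lifted the white-handled probe out of its holder and left the orange look-alike alone. It hung upright in the grip to within a few tenths of a millimetre.
- **Groove:** I drew the blade end along it at about 3 cm/s, from the middle of the blade at −52.3 mm (near end) to +52.3 mm (far end). It stayed within about 0.3 mm of the groove's centre line. From the hand position the blade end ran about 0–2 mm above the floor, so well below the rim. No contact force showed, so I can't say it touched the floor.
- **Reader:** The blade went down through the slot with no measurable contact force. About 48 mm of its 64 mm is inside, and the collar sits about 15 mm above the reader's top.
- **Last checks:** The tool was vertical and not moving, the fingers were 15.3 mm apart on the handle, and the vertical force was the same as before insertion, so the arm carries the probe and not the reader. The bottle and the canister still appear where they were in the side view.

**Disagreements:** measured and commanded positions differed by 1–2.5 mm at times, so I aligned the blade to the groove and the slot from the wrist pictures instead. Heights from the camera depth read about 0.8 mm low throughout, and I allowed for that.

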